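# Clear the light table and close its cover

### The job

Tidy up the art-room light table: stand every paint pot that is out upright in the wooden crate, one pot to a cell, and lay the brush across both notches of the raised brush rest (either way round). When the light panel is clear, lower its hinged cover by the bar until it lies flat on the panel, setting it down gently without letting it slam, and leave the other things on the table where they are.

Things in the scene. Friction and masses are not known exactly. Their poses are not given: they have to be found in the camera images.
- pot0: red paint pot with a black lid and a paper label, round, 58 mm across for its lower 62 mm, lid 54 mm across, 80 mm high in all, about 200 g and weighted low; origin at the centre of its underside, z up its axis. May be absent
- pot1: blue paint pot with a black lid and a paper label, round, 58 mm across for its lower 62 mm, lid 54 mm across, 80 mm high in all, about 200 g and weighted low; origin at the centre of its underside, z up its axis. May be absent
- pot2: green paint pot with a black lid and a paper label, round, 58 mm across for its lower 62 mm, lid 54 mm across, 80 mm high in all, about 200 g and weighted low; origin at the centre of its underside, z up its axis. May be absent
- pot3: yellow paint pot with a black lid and a paper label, round, 58 mm across for its lower 62 mm, lid 54 mm across, 80 mm high in all, about 200 g and weighted low; origin at the centre of its underside, z up its axis. May be absent
- pot4: orange paint pot with a black lid and a paper label, round, 58 mm across for its lower 62 mm, lid 54 mm across, 80 mm high in all, about 200 g and weighted low; origin at the centre of its underside, z up its axis. May be absent
- pot5: purple paint pot with a black lid and a paper label, round, 58 mm across for its lower 62 mm, lid 54 mm across, 80 mm high in all, about 200 g and weighted low; origin at the centre of its underside, z up its axis. May be absent
- crate: open wooden crate, 165 (its x) x 245 (its y) x 36 mm high, fixed, floor and walls 5 mm thick, divided into 2 x 3 cells of 75 x 75 mm inside, centred at x = -40 and +40 mm, y = -80, 0 and +80 mm of its frame, their floor 5 mm above the table and walls and dividers up to 36 mm; origin at the centre of its underside
- brush: flat paint brush 189 mm long, about 80 g: round wooden handle 18 mm thick and 130 mm long, then along +x a steel ferrule 42 mm wide and 18 mm thick and black bristles 40 mm wide and 14 mm thick (rigid); origin 9 mm below the middle of the handle, x along the brush towards the bristles
- brush_grip (a point): middle of the brush's handle, on its axis (the balance point is about 18 mm further towards the bristles)
- rest: raised brush rest, fixed: aluminium base 120 (its x) x 60 x 8 mm, on it two upright forks 8 mm thick, 70 mm apart along x (at x = -35 and +35 mm), each ending in a red V notch, open upwards, 42 mm wide at its mouth, 90 degree V, bottom of the V 45 mm and tips 66 mm above the table; origin at the centre of its underside; a brush lies along x across both notches
- rest_seat (a point): midway between the two notches, where the axis of an 18 mm handle lies when it sits in both, 58 mm above the table
- panel: light panel, fixed: wooden frame 340 (its x) x 240 (its y) x 30 mm high with a bright white top; origin at the centre of its underside; the cover's hinge runs along its -y edge
- cover (a joint): hinge of the clear cover with blue rims, 330 x 235 x 6 mm, rad: 0 = lying flat on the panel, about 1.6 to 1.9 = standing open; it is stiff and stays where it is left, moving it takes about 2 to 5 N at the bar
- cover_bar (a point): middle of the black round grip bar of the cover (12 mm thick, 110 mm long, along the hinge direction), 285 mm from the hinge in the cover's plane and 20 mm above its underside, 50 mm beyond the cover's edge; x along the bar, z the cover's outward normal (up when closed). Closed it is 50 mm above the table
- cover_hinge (a point): middle of the cover's hinge line, 30 mm above the table; x along the hinge, y from the hinge to the bar, turning with the cover
- water_tub: bystander, not to be moved: clear tapered water tub, 90 mm wide, 70 mm high; origin at the centre of its underside
- ink: bystander, not to be moved: amber ink jar, 54 mm wide, 75 mm high; origin at the centre of its underside
- tape: bystander, not to be moved: paper tape ring lying flat, 80 mm wide, 24 mm high; origin at the centre of its underside
- glue: bystander, not to be moved: white glue bottle, 60 mm wide, 120 mm high; origin at the centre of its underside
- palette: bystander, not to be moved: white mixing plate, 100 mm wide, 20 mm high; origin at the centre of its underside
- eraser: bystander, not to be moved: blue block eraser, 60 x 30 x 20 mm; origin at the centre of its underside
Things that resemble listed ones, but are neither listed nor needed, are in the scene too. Leave any orange or yellow look-alike of the brush alone.

How it is judged:
By the outcome, as a careful person would: the job done as asked, in the order asked, and still so for the second after the job is handed in, with the robot touching nothing.
Of pot0, pot1, pot2, pot3, pot4, pot5 only 4 to 6 are there at a start; the rules pass over those that are not, and their reading is None.
At some moment in a run one of pot0, pot1, pot2, pot3, pot4, pot5, brush may be knocked a few centimetres aside while the robot is not near it.
Once in a run the grip may slacken for a moment while it holds something.
It also fails if it takes over 210 s, if anything falls off the work surface, if the arm or the gripper's body presses on something with over 40 N, if the wrist force passes 120 N, or if a joint passes its speed limit or range.

### The arm

A 6-joint arm with a two-finger parallel gripper is mounted at the origin on the work surface. World frame = base frame: x ahead of the robot, y to its left, z up, the work surface at z = 0. Lengths are in m, angles in rad, forces in N, time in s.
With the tool pointing down it reaches from about 0.35 to 1 m from the base axis. Payload 7.1 kg.
Tool frame: the origin (TCP) lies at the very end of the fingers, on their centre line; the grasp point (between the pads) lies 19 mm behind it (arm.pinch_z is the distance from the TCP to the grasp point, in m); z points along the fingers, y is the line along which they close (so a half turn about z gives the same grasp; the last joint's range is limited). The gripper opens to 85 mm and grips with 20 to 120 N. Pads are 22 mm wide; open, the fingers measure 114 mm over their backs; the gripper's body (76 mm by 85 mm) begins 54 mm behind the grasp point. The pads swing forward as they close: fully open they stand 13 mm farther back than shut.
Start: joints at [1.318, 0.423, 1.63, -0, 1.089, -0.019], TCP at [0.145, 0.608, 0.231] pointing down, gripper open.
Joint ranges: [-3, 3], [-0.9, 2.11], [0.09, 2.58], [-1.31, 4.45], [0.11, 2.69], [-2.54, 2.54]. Speed limits (rad/s): [2.39, 2.39, 3.01, 3.14, 3.14, 3.14].

### API

Orientations are given as a unit quaternion [w, x, y, z].
In Python, from station import arm gives the robot as it stands.
- The arm moves only by the tool play_rows, never from a script. Its arguments are lists of equal length, an entry for each row: "linear": the shift along the tool's x, y, z as a fraction of full scale, a list of three; "rot": the turn, a rotation vector about the tool's x, y, z as a fraction of full scale, a list of three. A call has 1 to 20 rows; each row shifts and turns the commanded pose from where the row before left it, along the tool's axes as they then stand; what a row does not reach is not made up. Full scale, the value 1, is 40 mm for a shift and 0.12 rad for a turn. A row lasts 1/12 s, in which the tool goes at most 41.7 mm and 7.16 degrees, less where a joint would pass 70% of its speed; a pose out of reach is approached as far as the arm can. A call with a number of a shift or a turn outside -1 to 1 is refused whole. A call with a gripper value outside its range is refused whole. "gripper" is the finger opening in mm, from 0 to 85.4, set as the call begins (left out, the last holds). The fingers move at their own pace and stop on an object; "newtons" is the grip in N (left out, the last holds). Time passes only in rows, so rows that do not move let the fingers close. It gives the time, the measured TCP pose, the force, the opening and the grip force at its end, in the units of the state.
- arm.get_obs(): the state, without advancing time (a new reading comes with each control period).
- arm.grab_frame(name): name is "scene" or "top" or "wrist"; returns the picture (480x640x3 uint8, blue, green, red); there is no depth.
- arm.camera_model(name): a dict with "fx", "fy", "cx", "cy" (pixels), "distortion" ([k1, k2, p1, p2, k3] as OpenCV has them; the pictures are not rectified), "T" (4x4, takes a point from camera to world coordinates); the wrist camera has in their place "mount" (4x4, takes a point from camera to tool coordinates, whose origin is the TCP and whose axes are the flange's). Camera axes: x right, y down, z forward; pixel columns grow to the right and rows downward; lengths in m; the calibration is good to about 2 mm. A picture is of the moment at which its call begins: read the wrist's pose just before it. camera_model takes no time and is no camera call.
- arm.job_done(): hands the job in; it is judged then, once.
The state is a dict: "time_s": time; "joints": joint angles; "dq": joint speeds; "tau": joint torques, N m; "position": TCP position; "ee_rot": TCP orientation; "wrist_force": force on the tool from outside, world axes, zero at the start; "torque": the same for the moment, N m; "grip_width": opening from 0.0 (shut) to 1.0 (fully open); "finger_force": force on a finger pad.
Only numpy, scipy, OpenCV 4.12 (cv2) and the standard library are available. Lean on these libraries where they do the work, as an engineer would, in place of code of your own. Each camera call takes 0.05 s, during which the arm holds its last target. There are 200 camera calls.

## Working session

There is one attempt and no reset: what is moved stays moved. The work goes in short steps, Python scripts to look and compute and a tool call to move; the robot and the scene stay as the last step left them, time stands still between calls to the robot, and variables do not carry over. Pictures are saved under pics/ and viewed, at most 14 in all, crops included, and the job is handed in when it is done.

Besides the shell and the picture viewer there is one more tool, called as a command line: name --argument value ..., lists and objects as JSON in quotes. play_rows: Moves the arm, as the interface text tells. Shift numbers are shares of 40 mm and turn numbers shares of 0.12 rad, none past 1 either way. Its arguments: {"type":"object","properties":{"linear":{"type":"array"},"rot":{"type":"array"},"gripper":{"type":"number"},"newtons":{"type":"number"}},"required":["linear","rot"]}

```bash
mkdir -p pics; ls
python3 - <<'E'
from station import arm
import cv2,numpy as np
print(arm.get_obs())
for n in ["scene","top"]:
    cv2.imwrite(f"pics/{n}0.png",arm.grab_frame(n)); print(n,arm.camera_model(n))
print(arm.camera_model("wrist"),arm.pinch_z)
E
```

```text
pics
{'time_s': 0.0, 'joints': array([ 1.31796996e+00,  4.23867012e-01,  1.63071265e+00,  4.91540584e-06,
        1.08857486e+00, -1.89795362e-02]), 'dq': array([-0.0008969 , -0.00046213,  0.00082474, -0.00102848,  0.00017014,
       -0.00179184]), 'tau': array([ 1.84657256e-03, -5.57373691e+01, -2.81752092e+01,  1.60513282e-04,
        7.20224722e-03, -7.33264415e-05]), 'position': array([0.14464842, 0.60746129, 0.23052044]), 'ee_rot': array([-1.07961655e-04,  1.16658283e-01,  9.93171805e-01, -7.73440878e-04]), 'wrist_force': array([ 0.58133645, -0.40143473, -0.03360249]), 'torque': array([ 0.03462822, -0.04518539, -0.01017429]), 'finger_force': 0.0, 'grip_width': 0.9998415074010809}
scene {'fx': 591.6520490453807, 'fy': 591.6520490453807, 'cx': 314.63981195581965, 'cy': 236.4431007599061, 'distortion': array([0.06448458, 0.        , 0.        , 0.        , 0.        ]), 'T': array([[-0.70789971,  0.53188376, -0.46473397,  1.11738402],
       [ 0.70625082,  0.54175925, -0.45574849,  0.65204972],
       [ 0.00936871, -0.65084298, -0.75915456,  1.07669911],
       [ 0.        ,  0.   
[... 423 characters left out ...]
e-03, -1.78320537e-01, -9.83958586e-01,
         1.27708390e+00],
       [ 0.00000000e+00,  0.00000000e+00,  0.00000000e+00,
         1.00000000e+00]])}
{'fx': 419.2026462550294, 'fy': 419.2026462550294, 'cx': 319.8738438261929, 'cy': 235.56101467757006, 'distortion': array([-0.08623103,  0.        ,  0.        ,  0.        ,  0.        ]), 'mount': array([[ 2.80875930e-04, -9.47275895e-01, -3.20418943e-01,
         8.22284567e-02],
       [ 9.99999586e-01, -1.10978440e-05,  9.09398589e-04,
         9.96880428e-04],
       [-8.65007322e-04, -3.20419066e-01,  9.47275501e-01,
        -1.42955220e-01],
       [ 0.00000000e+00,  0.00000000e+00,  0.00000000e+00,
         1.00000000e+00]])} 0.0187
```

View pics/top0.png

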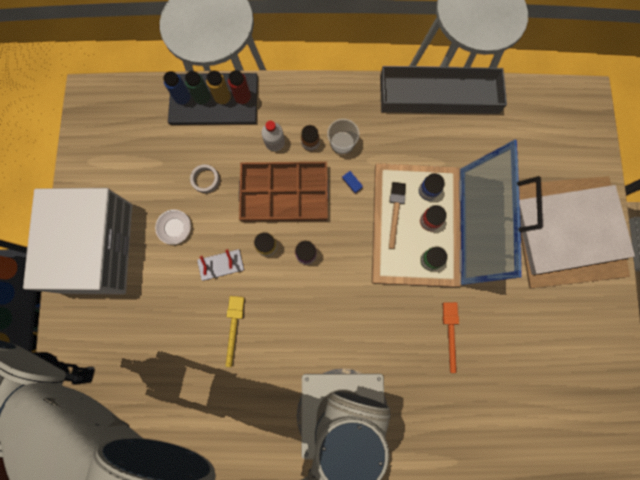

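View pics/scene0.png

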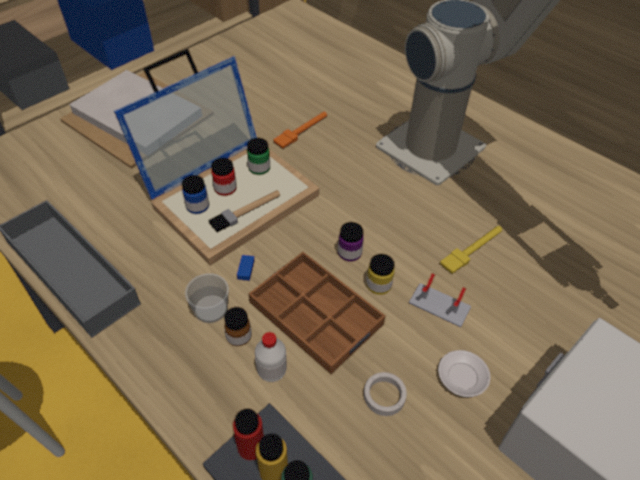

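The top view shows the panel with blue (432,186), red (433,217) and green (434,258) pots and the brush (397,210). Yellow (264,243) and purple (306,252) pots stand on the table, with the crate at (284,191) and the rest at (220,264).

Possible confusions:
- The amber jar at (310,137) in top, (237,326) in scene, is the ink by its place and colour, not pot4.
- The tall bottles in the rack at (170-240,88) are look-alikes.
- The orange brush (451,337) and yellow brush (235,330) are look-alikes; the true brush is at (397,210) on the panel.

I'll check these in close crops.

```bash
cat > h.py <<'E'
import cv2,numpy as np
from scipy.spatial.transform import Rotation as R
from station import arm
def quat(q): return R.from_quat([q[1],q[2],q[3],q[0]])
def cam(name,obs=None):
    c=arm.camera_model(name); K=np.array([[c['fx'],0,c['cx']],[0,c['fy'],c['cy']],[0,0,1]])
    if 'T' in c: T=c['T']
    else:
        o=obs or arm.get_obs(); M=np.eye(4); M[:3,:3]=quat(o['ee_rot']).as_matrix(); M[:3,3]=o['position']; T=M@c['mount']
    return K,c['distortion'],T
def ray(cm,uv):
    K,d,T=cm; p=cv2.undistortPoints(np.array([[uv]],float),K,d)[0,0]
    return T[:3,3],T[:3,:3]@np.array([p[0],p[1],1.])
def atz(cm,uv,z):
    o,r=ray(cm,uv); return o+r*(z-o[2])/r[2]
def tri(*obs): # (cm,uv) pairs
    A=np.zeros((3,3));b=np.zeros(3);L=[]
    for cm,uv in obs:
        o,r=ray(cm,uv); r=r/np.linalg.norm(r); P=np.eye(3)-np.outer(r,r); A+=P;b+=P@o; L.append((P,o))
    x=np.linalg.solve(A,b); return x,[np.linalg.norm(P@(x-o)) for P,o in L]
def proj(cm,X):
    K,d,T=cm; Ti=np.linalg.inv(T)
    return cv2.projectPoints(np.atleast_2d(np.array(X,float)),cv2.Rodrigues(Ti[:3,:3])[0],Ti[:3,3],K,d)[0][:,0]
E
python3 - <<'E'
import cv2
t=cv2.imread('pics/top0.png');s=cv2.imread('pics/scene0.png')
cv2.imwrite('pics/tc.png',cv2.resize(t[110:310,160:420],(780,600),interpolation=cv2.INTER_CUBIC))
cv2.imwrite('pics/tc2.png',cv2.resize(t[130:310,360:600],(800,600),interpolation=cv2.INTER_CUBIC))
cv2.imwrite('pics/sc.png',cv2.resize(s[130:430,110:510],(800,600),interpolation=cv2.INTER_CUBIC))
E
```

```text
(no output)
```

View pics/tc.png

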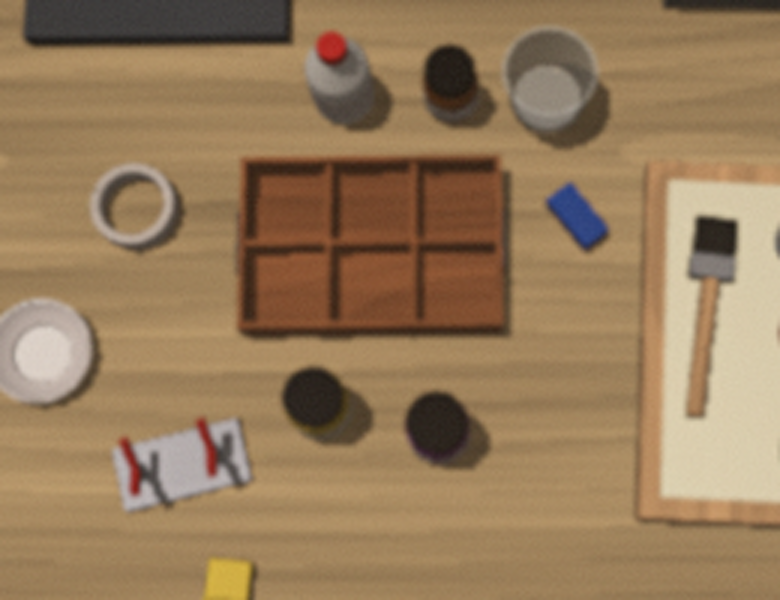

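View pics/tc2.png

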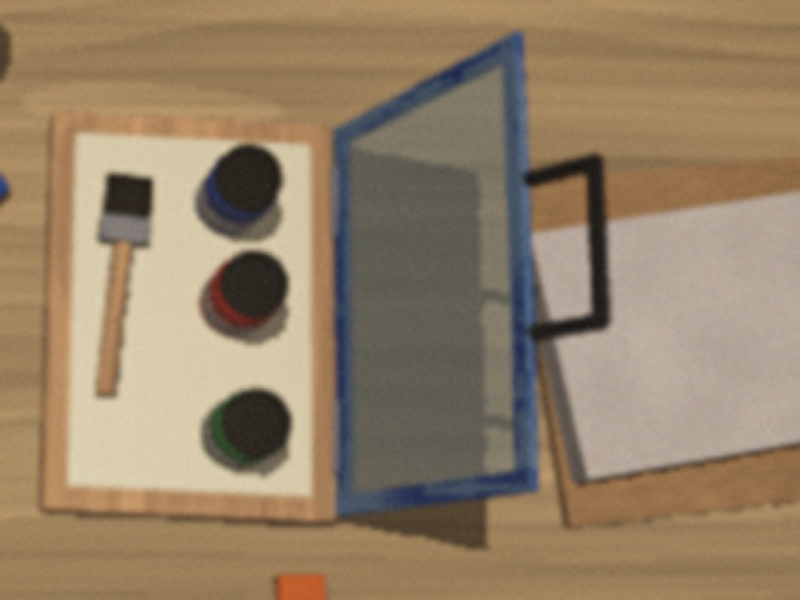

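View pics/sc.png

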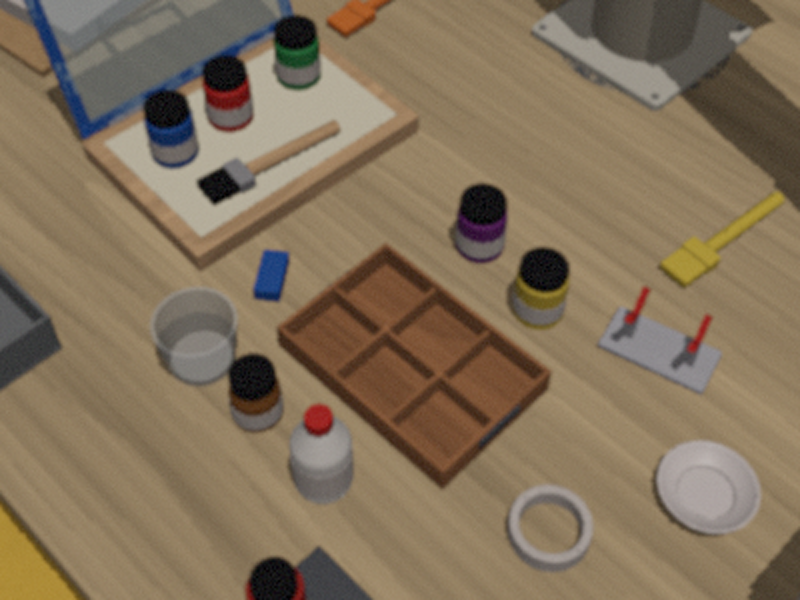

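The crops show the true brush with a bare wooden handle, black bristles up. The amber-brown jar by the glue is the ink, so there is no orange pot and there are five pots. Next I triangulate.

```bash
cat > m.py <<'E'
from h import *
T=cam('top');S=cam('scene')
a=lambda x,y:(160+x/3,110+y/3)
b=lambda x,y:(360+x*.3,130+y*.3)
s=lambda x,y:(110+x/2,130+y/2)
pts=dict(yellow=(a(314,396),s(544,267)),purple=(a(438,424),s(483,204)),red=(b(254,284),s(226,75)),blue=(b(249,178),s(167,110)),green=(b(256,421),s(296,35)),
cTL=(a(243,158),s(443,485)),cTR=(a(499,158),s(280,332)),cBR=(a(503,331),s(387,247)),cBL=(a(240,331),s(548,378)),
brEnd=(b(106,396),s(337,127)),brFer=(b(123,243),s(250,172)),brTip=(b(129,177),s(212,190)),
bar1=(b(600,158),(147,67)),bar2=(b(603,324),(195,53)),
pTL=(b(52,112),s(201,257)),pBL=(b(42,510),s(417,117)),hT=(b(335,130),s(88,128)),
restTL=(a(113,450),s(720,355)),restBR=(a(253,481),s(611,312)),forkL1=(a(124,440),s(707,318)),forkR1=(a(202,420),s(644,290)))
for k,(u,v) in pts.items():
    x,e=tri((T,u),(S,v)); print(k,x.round(4),(np.array(e)*1e3).round(1))
print('rest base z.008',[atz(T,a(*p),.008).round(4)[:2] for p in [(113,450),(239,420),(253,481),(127,510)]])
print('panel z.03',[atz(T,b(*p),.03).round(4)[:2] for p in [(52,112),(42,510),(335,520),(335,125)]])
E
python3 m.py
```

```text
yellow [0.4536 0.2068 0.074 ] [1.3 1.3]
purple [0.4301 0.0971 0.068 ] [1.8 1.8]
red [ 0.521  -0.2448  0.0978] [0.5 0.5]
blue [ 0.6083 -0.2451  0.0983] [1. 1.]
green [ 0.4118 -0.2417  0.0968] [0.4 0.4]
cTL [0.6939 0.2885 0.0171] [0. 0.]
cTR [0.6914 0.0434 0.0248] [0.8 0.8]
cBR [0.5248 0.0388 0.0213] [2.1 2.1]
cBL [0.5256 0.283  0.0186] [2.6 2.6]
brEnd [ 0.4424 -0.1356  0.0323] [1.3 1.3]
brFer [ 0.5701 -0.1516  0.0354] [0.2 0.2]
brTip [ 0.6243 -0.1562  0.0427] [1.5 1.5]
bar1 [ 0.5589 -0.4311  0.3033] [1.1 1.1]
bar2 [ 0.4422 -0.4202  0.2965] [7.5 7.5]
pTL [ 0.6882 -0.0964  0.0263] [0.4 0.4]
pBL [ 0.351  -0.0839  0.0224] [3.2 3.2]
hT [ 0.6678 -0.3344  0.0455] [1.4 1.4]
restTL [0.4041 0.3943 0.0556] [6.2 6.2]
restBR [ 0.3904  0.2685 -0.0095] [6. 6.]
forkL1 [0.4073 0.3715 0.1008] [4.7 4.7]
forkR1 [0.4245 0.3051 0.1007] [5.2 5.2]
rest base z.008 [array([0.4137, 0.4018]), array([0.442 , 0.2853]), array([0.3851, 0.2706]), array([0.3581, 0.3862])]
panel z.03 [array([ 0.6867, -0.0957]), array([ 0.3484, -0.0805]), array([ 0.3396, -0.3199]), array([ 0.6766, -0.3384])]
```

play_rows --linear '[[0,0,0],[0,0,0],[-0.48,-0.72,-0.03],[-0.48,-0.72,-0.03],[-0.48,-0.72,-0.03],[-0.48,-0.72,-0.03],[-0.48,-0.72,-0.03],[-0.48,-0.72,-0.03],[-0.48,-0.72,-0.03],[-0.48,-0.72,-0.03],[-0.48,-0.72,-0.03],[-0.48,-0.72,-0.03],[-0.48,-0.72,-0.03],[-0.48,-0.72,-0.03],[-0.48,-0.72,-0.03],[-0.48,-0.72,-0.03],[-0.48,-0.72,-0.03],[-0.48,-0.72,-0.03],[0,0,0],[0,0,0]]' --rot '[[0,0,-0.98],[0,0,-0.98],[0,0,0],[0,0,0],[0,0,0],[0,0,0],[0,0,0],[0,0,0],[0,0,0],[0,0,0],[0,0,0],[0,0,0],[0,0,0],[0,0,0],[0,0,0],[0,0,0],[0,0,0],[0,0,0],[0,0,0],[0,0,0]]' --gripper 85

```text
time_s: 1.77
position: [0.4532, 0.1462, 0.2503]
ee_rot: [-0.0, 0.001, 1.0, -0.0]
wrist_force: [0.1, 0.1, -0.5]
grip_width: 0.999
finger_force: 0.0
```

Run:
```python
from h import *
o=arm.get_obs(); print(o['time_s'],o['position'],quat(o['ee_rot']).as_matrix().round(3),o['joints'].round(2))
im=arm.grab_frame('wrist'); cv2.imwrite('pics/w1.png',im)
W=cam('wrist',o)
for n,p in dict(yellow=(.454,.207,.08),purple=(.43,.097,.08),crate=(.609,.163,.036),rest=(.4,.336,.045)).items(): print(n,proj(W,p)[0].round())
```

```text
1.7667 [0.45315457 0.14622723 0.25031755] [[-1.     0.002 -0.   ]
 [ 0.002  1.    -0.   ]
 [ 0.    -0.    -1.   ]] [ 0.29  0.18  1.93  0.    1.03 -1.28]
yellow [397. 207.]
purple [253. 177.]
crate [336. 347.]
rest [545. 134.]
```

View pics/w1.png

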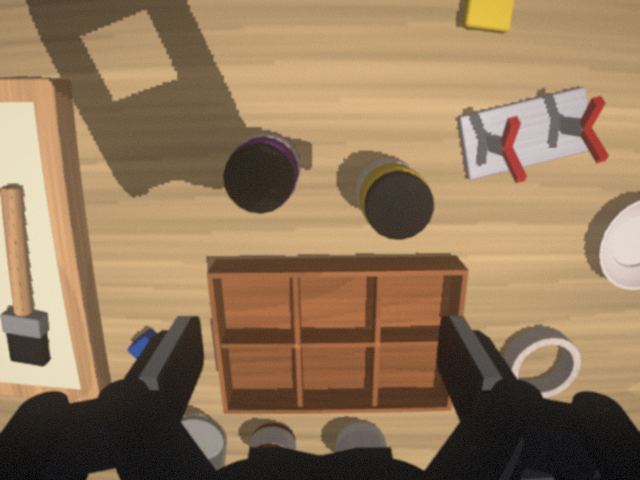

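The wrist view shows the purple lid at (260,176), the yellow lid at (397,206), the crate's corners at (209,259), (467,257), (453,410) and (221,412), and the rest's fork tips at (517,120), (519,180), (601,100) and (600,158).

```bash
cat >> h.py <<'E'
def lid(cm,im,X,win=28,thr=42):
    u,v=proj(cm,X)[0].astype(int); m=np.zeros(im.shape[:2],np.uint8)
    y0,x0=max(v-win,0),max(u-win,0)
    g=cv2.GaussianBlur(im,(3,3),0).max(axis=2)
    m[y0:v+win,x0:u+win]=(g[y0:v+win,x0:u+win]<thr)*255
    m=cv2.morphologyEx(m,cv2.MORPH_OPEN,np.ones((3,3)))
    c=max(cv2.findContours(m,0,2)[0],key=cv2.contourArea)
    return cv2.minEnclosingCircle(cv2.convexHull(c))
E
python3 - <<'E'
from h import *
o=arm.get_obs(); o['position']=np.array([0.45315,0.14623,0.25032])
W=cam('wrist',o);w=cv2.imread('pics/w1.png');T=cam('top');S=cam('scene');t=cv2.imread('pics/top0.png');s=cv2.imread('pics/scene0.png')
for n,p in dict(yellow=(.454,.207,.08),purple=(.43,.097,.08)).items():
    a=lid(W,w,p,60);b=lid(T,t,p,18);c=lid(S,s,p,25)
    print(n,a,b,c,'Wz.08',atz(W,a[0],.08).round(4),'Tz',atz(T,b[0],.08).round(4),'Sz',atz(S,c[0],.08).round(4),tri((W,a[0]),(T,b[0])),'WS',tri((W,a[0]),(S,c[0])))
for n,p in dict(red=(.521,-.245,.11),blue=(.608,-.245,.11),green=(.412,-.242,.11)).items():
    b=lid(T,t,p,18);c=lid(S,s,p,25);print(n,b,c,atz(T,b[0],.11).round(4),atz(S,c[0],.11).round(4))
C=np.array([atz(W,p,.036) for p in [(209,259),(467,257),(453,410),(221,412)]]);print('crate W',C.round(4),C.mean(0))
a=lambda x,y:(160+x/3,110+y/3)
C=np.array([atz(T,a(*p),.036) for p in [(243,158),(499,158),(503,331),(240,331)]]);print('crate T',C.round(4),C.mean(0))
F=np.array([atz(W,p,.066) for p in [(517,120),(519,180),(601,100),(600,158)]]);print('forks',F.round(4),F.mean(0))
F=np.array([atz(T,a(*p),.066) for p in [(124,440),(135,492),(202,420),(212,472)]]);print('forks T',F.round(4),F.mean(0))
print(tri((W,(517,120)),(T,a(212,472))),tri((W,(600,158)),(T,a(124,440))))
print('cells W/T corner tri',[tri((W,w),(T,a(*p)))[0].round(4) for w,p in zip([(209,259),(467,257),(453,410),(221,412)],[(503,331),(240,331),(243,158),(499,158)])])
E
```

```text
Traceback (most recent call last):
  File "h.py", line 30, in lid
    c=max(cv2.findContours(m,0,2)[0],key=cv2.contourArea)
ValueError: max() iterable argument is empty
```

```bash
sed -i 's/thr=42/thr=62/' h.py
cat > m2.py <<'E'
from h import *
o=arm.get_obs(); o['position']=np.array([0.45315,0.14623,0.25032])
W=cam('wrist',o);w=cv2.imread('pics/w1.png');T=cam('top');S=cam('scene');t=cv2.imread('pics/top0.png');s=cv2.imread('pics/scene0.png')
print(w[206,397],w[176,260],t[243,264],s[263,382])
for n,p in dict(yellow=(.454,.207,.08),purple=(.43,.097,.08)).items():
    a=lid(W,w,p,60);b=lid(T,t,p,18);c=lid(S,s,p,25)
    print(n,a,b,c,'Wz.08',atz(W,a[0],.08).round(4),'Tz',atz(T,b[0],.08).round(4),'Sz',atz(S,c[0],.08).round(4),tri((W,a[0]),(T,b[0])),'WS',tri((W,a[0]),(S,c[0])))
for n,p in dict(red=(.521,-.245,.11),blue=(.608,-.245,.11),green=(.412,-.242,.11)).items():
    b=lid(T,t,p,18);c=lid(S,s,p,25);print(n,b,c,atz(T,b[0],.11).round(4),atz(S,c[0],.11).round(4))
C=np.array([atz(W,p,.036) for p in [(209,259),(467,257),(453,410),(221,412)]]);print('crate W',C.round(4),C.mean(0))
a=lambda x,y:(160+x/3,110+y/3)
C=np.array([atz(T,a(*p),.036) for p in [(243,158),(499,158),(503,331),(240,331)]]);print('crate T',C.round(4),C.mean(0))
F=np.array([atz(W,p,.066) for p in [(517,120),(519,180),(601,100),(600,158)]]);print('forks',F.round(4),F.mean(0))
F=np.array([atz(T,a(*p),.066) for p in [(124,440),(135,492),(202,420),(212,472)]]);print('forks T',F.round(4),F.mean(0))
print(tri((W,(517,120)),(T,a(212,472))),tri((W,(600,158)),(T,a(124,440))))
print('cells W/T corner tri',[tri((W,w),(T,a(*p)))[0].round(4) for w,p in zip([(209,259),(467,257),(453,410),(221,412)],[(503,331),(240,331),(243,158),(499,158)])])
E
python3 m2.py
```

```text
[47 56 65] [31 42 47] [29 36 41] [25 21 20]
yellow ((376.5, 188.5), 17.10272979736328) ((264.5, 242.5), 9.617792129516602) ((381.5, 265.0), 11.884963989257812) Wz.08 [0.4392 0.1906 0.08  ] Tz [0.4505 0.2075 0.08  ] Sz [0.4622 0.2103 0.08  ] (array([ 0.51679152,  0.24741834, -0.28654345]), [np.float64(0.0063065341404968086), np.float64(0.006306534140496731)]) WS (array([0.44435766, 0.19609372, 0.05138309]), [np.float64(0.0018489720443718323), np.float64(0.001848972044371865)])
purple ((258.41717529296875, 176.17356872558594), 34.56328201293945) ((305.5, 251.85000610351562), 10.453454971313477) ((350.5, 233.26922607421875), 11.962197303771973) Wz.08 [0.4296 0.101  0.08  ] Tz [0.4257 0.0995 0.08  ] Sz [0.4436 0.1031 0.08  ] (array([0.42854343, 0.09998162, 0.0749742 ]), [np.float64(0.0020199301149439863), np.float64(0.0020199301149440383)]) WS (array([0.4332189 , 0.09708664, 0.06548392]), [np.float64(0.0019479767343052435), np.float64(0.0019479767343053421)])
red ((435.5, 215.42857360839844), 9.258578300476074) ((222.0, 166.0), 10.440406799316406) [ 0.5171 -0.2393  0.11  ] [ 0.527  -0.23
[... 557 characters left out ...]
60358118 0.16296149 0.036     ]
forks [[0.3875 0.2999 0.066 ]
 [0.4346 0.308  0.066 ]
 [0.3701 0.367  0.066 ]
 [0.4155 0.3746 0.066 ]] [0.40192365 0.33738995 0.066     ]
forks T [[0.4147 0.3766 0.066 ]
 [0.3685 0.3648 0.066 ]
 [0.4327 0.3078 0.066 ]
 [0.3864 0.2973 0.066 ]] [0.40058128 0.33661253 0.066     ]
(array([0.38627752, 0.29596521, 0.07389732]), [np.float64(0.0008624216163008124), np.float64(0.0008624216163007144)]) (array([0.41576451, 0.37789215, 0.06121224]), [np.float64(0.00037932177266217844), np.float64(0.0003793217726621099)])
cells W/T corner tri [array([0.5239, 0.0398, 0.0154]), array([0.5204, 0.2864, 0.0236]), array([0.683 , 0.2853, 0.0452]), array([0.6833, 0.0441, 0.0456])]
```

Rest centre is (.401,.337) with its axis at -75.4°, crate centre is (.603,.164) with no rotation, the purple pot is at (.429,.0995) and the yellow pot at (.4535,.2075). All agree with the stated sizes. I take the purple pot first.

play_rows --linear '[[0.2,-0.39,0],[0.2,-0.39,0],[0.2,-0.39,0],[0,0,0.6],[0,0,0.6],[0,0,0.6],[0,0,0.6],[0,0,0.6],[0,0,0.6],[0,0,0.6],[0,0,0.6],[0,0,0.19],[0,0,0.19],[0,0,0.19],[0,0,0]]' --rot '[[0,0,0],[0,0,0],[0,0,0],[0,0,0],[0,0,0],[0,0,0],[0,0,0],[0,0,0],[0,0,0],[0,0,0],[0,0,0],[0,0,0],[0,0,0],[0,0,0],[0,0,0]]'

```text
time_s: 3.07
position: [0.4285, 0.1012, 0.0353]
ee_rot: [-0.0, -0.001, 1.0, -0.0]
wrist_force: [-0.0, 0.2, 0.5]
grip_width: 0.994
finger_force: 0.0
```

play_rows --linear '[[0,0,0],[0,0,0],[0,0,0],[0,0,0],[0,0,0],[0,0,0],[0,0,0],[0,0,0]]' --rot '[[0,0,0],[0,0,0],[0,0,0],[0,0,0],[0,0,0],[0,0,0],[0,0,0],[0,0,0]]' --gripper 40 --newtons 50

```text
time_s: 3.73
position: [0.4293, 0.1009, 0.037]
ee_rot: [0.001, -0.0, 1.0, 0.0]
wrist_force: [-1.0, 0.6, 8.3]
grip_width: 0.658
finger_force: 51.5
```

Run:
```python
from h import *
o=arm.get_obs(); print(o['position'].round(4),quat(o['ee_rot']).as_rotvec().round(3))
cv2.imwrite('pics/w2.png',arm.grab_frame('wrist'))
```

```text
[0.4293 0.1009 0.037 ] [-2.00e-03  3.14e+00  1.00e-03]
```

View pics/w2.png

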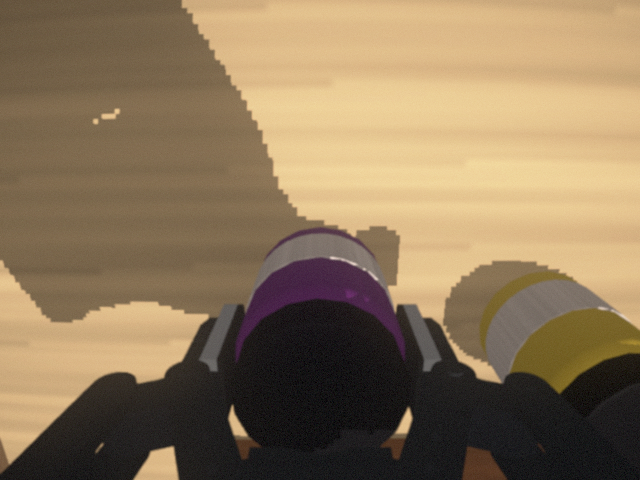

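The purple pot is gripped, with its lid at (320,375) centred between the pads. Next I lift it and carry it to cell (.643,.084).

play_rows --linear '[[0,0,-0.5],[0,0,-0.5],[0,0,-0.5],[0,0,-0.5],[0,0,-0.5],[-0.445,-0.035,0],[-0.445,-0.035,0],[-0.445,-0.035,0],[-0.445,-0.035,0],[-0.445,-0.035,0],[-0.445,-0.035,0],[-0.445,-0.035,0],[-0.445,-0.035,0],[-0.445,-0.035,0],[-0.445,-0.035,0],[-0.445,-0.035,0],[-0.445,-0.035,0],[0,0,0],[0,0,0]]' --rot '[[0,0,0],[0,0,0],[0,0,0],[0,0,0],[0,0,0],[0,0,0],[0,0,0],[0,0,0],[0,0,0],[0,0,0],[0,0,0],[0,0,0],[0,0,0],[0,0,0],[0,0,0],[0,0,0],[0,0,0],[0,0,0],[0,0,0]]'

```text
time_s: 5.37
position: [0.6426, 0.084, 0.136]
ee_rot: [0.0, -0.0, 1.0, 0.0]
wrist_force: [-0.7, 0.6, -1.3]
grip_width: 0.658
finger_force: 54.7
```

Run:
```python
from h import *
o=arm.get_obs(); print(o['position'].round(4))
a=arm.grab_frame('wrist');cv2.imwrite('pics/w3.png',a)
W=cam('wrist',o);p=o['position'];print('lid centre if held as grasped',proj(W,p+[0,0,.043]),'w2 similarly; edges bottom front',proj(W,p+[-.029,0,-.037]))
```

```text
[0.6426 0.084  0.136 ]
lid centre if held as grasped [[316.41340333 391.78410817]] w2 similarly; edges bottom front [[317.51763215 218.79371009]]
```

View pics/w3.png

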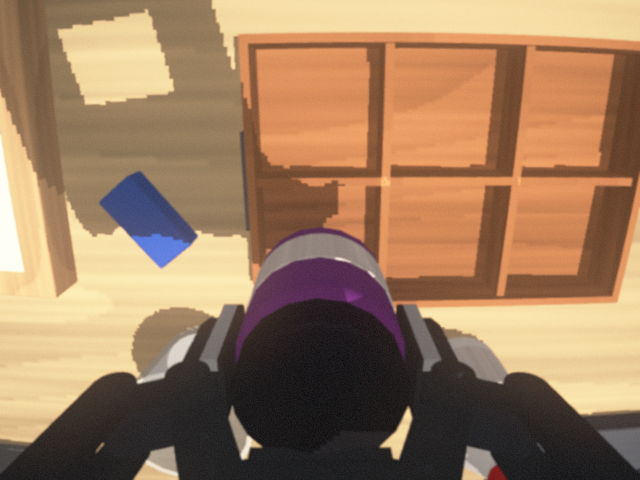

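The pot hangs upright, its near bottom edge at (320,229). The crate's divider crossings are at (386,182) and (517,181).

Run:
```python
from h import *
o=arm.get_obs();W=cam('wrist',o);p=o['position']
for uv in [(386,182),(517,181),(241,38),(253,270),(618,300)]: print(uv,atz(W,uv,.036).round(4))
for dx in (0,.003,.006): print(dx,proj(W,[p+[dx-.029,0,-.037],p+[dx-.029,0,.025],p+[dx,0,.043]]).round(1).tolist())
```

```text
(386, 182) [0.6084 0.1241 0.036 ]
(517, 181) [0.6071 0.2031 0.036 ]
(241, 38) [0.5295 0.0426 0.036 ]
(253, 270) [0.6646 0.0431 0.036 ]
(618, 300) [0.6878 0.2885 0.036 ]
0 [[317.5, 218.9], [316.6, 275.8], [316.4, 391.6]]
0.003 [[317.5, 225.3], [316.7, 284.6], [316.4, 399.8]]
0.006 [[317.6, 231.6], [316.7, 293.4], [316.4, 407.9]]
```

Crate centre refined to (.607,.164). The pot sits about 4 mm beyond the TCP, so this spot is right. I lower it, release and rise.

play_rows --linear '[[0,0,0.5],[0,0,0.5],[0,0,0.5],[0,0,0.4],[0,0,0.2],[0,0,0.2],[0,0,0]]' --rot '[[0,0,0],[0,0,0],[0,0,0],[0,0,0],[0,0,0],[0,0,0],[0,0,0]]'

```text
time_s: 6.0
position: [0.6414, 0.0843, 0.043]
ee_rot: [-0.001, -0.001, 1.0, -0.0]
wrist_force: [0.0, 0.2, -1.0]
grip_width: 0.656
finger_force: 54.7
```

play_rows --linear '[[0,0,0],[0,0,0],[0,0,0],[0,0,0],[0,0,-0.2],[0,0,-0.4],[0,0,-0.6],[0,0,-0.6],[0,0,-0.6],[0,0,-0.6]]' --rot '[[0,0,0],[0,0,0],[0,0,0],[0,0,0],[0,0,0],[0,0,0],[0,0,0],[0,0,0],[0,0,0],[0,0,0]]' --gripper 72

```text
time_s: 6.83
position: [0.6423, 0.0843, 0.1658]
ee_rot: [0.0, -0.001, 1.0, 0.0]
wrist_force: [0.4, 0.7, -0.5]
grip_width: 0.845
finger_force: 0.0
```

```bash
cat > lids.py <<'E'
from h import *
import sys
t=arm.grab_frame('top'); cv2.imwrite(sys.argv[1],t); T=cam('top')
for n,p in dict(yellow=(.454,.207,.08),purple=(.647,.084,.085),red=(.521,-.245,.11),blue=(.608,-.245,.11),green=(.412,-.242,.11)).items():
    try:
        b=lid(T,t,p,18); print(n,b[0],round(b[1],1),atz(T,b[0],p[2]).round(4))
    except Exception as e: print(n,'none')
o=arm.get_obs(); print(o['time_s'],o['position'].round(4),o['joints'].round(2))
E
python3 lids.py pics/t2.png
```

```text
yellow none
purple none
red (435.70001220703125, 215.3000030517578) 9.3 [ 0.5174 -0.2399  0.11  ]
blue (434.3648681640625, 185.229736328125) 10.9 [ 0.5989 -0.2401  0.11  ]
green (435.629638671875, 257.8888854980469) 10.4 [ 0.4055 -0.2348  0.11  ]
6.8833 [0.6452 0.0846 0.171 ] [ 0.11  0.53  1.62 -0.    0.99 -1.46]
```

play_rows --linear '[[0.47,0.31,0],[0.47,0.31,0],[0.47,0.31,0],[0.47,0.31,0],[0.47,0.31,0],[0.47,0.31,0],[0.47,0.31,0],[0.47,0.31,0],[0.47,0.31,0],[0.47,0.31,0],[0,0,0],[0,0,0]]' --rot '[[0,0,0],[0,0,0],[0,0,0],[0,0,0],[0,0,0],[0,0,0],[0,0,0],[0,0,0],[0,0,0],[0,0,0],[0,0,0],[0,0,0]]' --gripper 85

```text
time_s: 7.88
position: [0.4537, 0.2086, 0.1644]
ee_rot: [0.0, -0.002, 1.0, 0.0]
wrist_force: [0.2, -0.1, 0.4]
grip_width: 0.991
finger_force: 0.0
```

```bash
python3 lids.py pics/t3.png
python3 - <<'E'
from h import *
o=arm.get_obs();w=arm.grab_frame('wrist');cv2.imwrite('pics/w4.png',w);W=cam('wrist',o)
hsv=cv2.cvtColor(w,cv2.COLOR_BGR2HSV)
m=cv2.inRange(hsv,(20,140,60),(32,255,255)); n,l,s,c=cv2.connectedComponentsWithStats(m)
i=1+s[1:,4].argmax(); print(s[i],c[i])
X=np.array([.457,.208]); print('expected: near edge base, near edge top body, lid centre',proj(W,[[.428,.208,0],[.428,.208,.062],[.457,.208,.08]]).round())
E
```

```text
yellow none
purple (310.5, 174.25) 12.6 [0.6363 0.0873 0.085 ]
red (435.5, 215.5) 9.3 [ 0.5169 -0.2393  0.11  ]
blue (434.0, 184.875) 10.3 [ 0.5999 -0.2392  0.11  ]
green (435.52325439453125, 257.29071044921875) 10.0 [ 0.407  -0.2346  0.11  ]
7.9333 [0.4546 0.2083 0.1645] [ 0.41  0.34  1.95 -0.    0.85 -1.17]
[ 275  181   90   48 1027] [318.42161636 195.65628043]
expected: near edge base, near edge top body, lid centre [[318. 173.]
 [317. 191.]
 [317. 248.]]
```

View pics/w4.png

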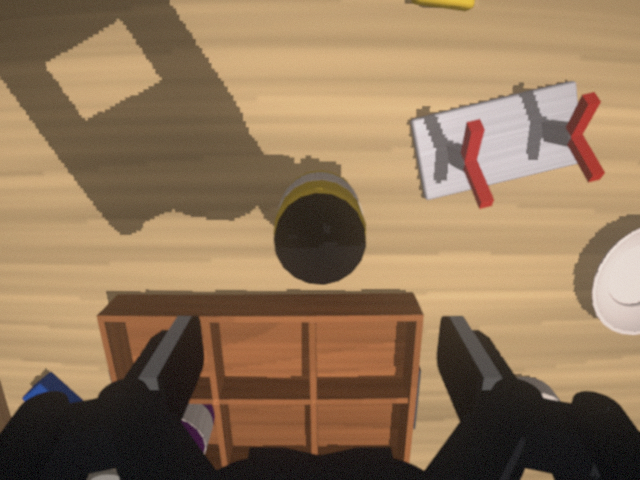

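The yellow lid is at (320,238), within about 2 mm of being under the TCP. Down and grip.

play_rows --linear '[[0,0,0.6],[0,0,0.6],[0,0,0.6],[0,0,0.6],[0,0,0.4],[0,0,0.2],[0,0,0.19],[0,0,0]]' --rot '[[0,0,0],[0,0,0],[0,0,0],[0,0,0],[0,0,0],[0,0,0],[0,0,0],[0,0,0]]'

```text
time_s: 8.65
position: [0.4543, 0.2076, 0.0352]
ee_rot: [-0.001, -0.0, 1.0, -0.0]
wrist_force: [-1.2, -0.6, 0.3]
grip_width: 0.999
finger_force: 0.0
```

play_rows --linear '[[0,0,0],[0,0,0],[0,0,0],[0,0,0],[0,0,0],[0,0,-0.1],[0,0,-0.4],[0,0,-0.5],[0,0,-0.5],[0,0,-0.5],[0,0,-0.5],[0,0,0]]' --rot '[[0,0,0],[0,0,0],[0,0,0],[0,0,0],[0,0,0],[0,0,0],[0,0,0],[0,0,0],[0,0,0],[0,0,0],[0,0,0],[0,0,0]]' --gripper 40

```text
time_s: 9.65
position: [0.4563, 0.2091, 0.1401]
ee_rot: [0.003, -0.001, 1.0, 0.001]
wrist_force: [1.3, -0.2, -1.1]
grip_width: 0.659
finger_force: 53.8
```

```bash
cat > hold.py <<'E'
from h import *
import sys
# pot offset in tool from lower edge of the label (base front edge) in wrist view; base dz given
o=arm.get_obs();w=arm.grab_frame('wrist');W=cam('wrist',o);p=o['position']
col=dict(yellow=(20,32),purple=(140,165),blue=(105,128),red=(0,6),green=(50,85))[sys.argv[1]]
hsv=cv2.cvtColor(w,cv2.COLOR_BGR2HSV)[200:400,230:410]
m=cv2.inRange(hsv,(col[0],90,25),(col[1],255,255)); r=np.where(m.sum(1)>255*8)[0]
print(p.round(4),round(o['grip_width'],3),'top row of colour',200+r.min() if len(r) else None)
b=float(sys.argv[2])
for dx in (-.003,0,.003,.006): print(dx,proj(W,[p+[dx-.029,0,-b]])[0].round(1))
E
python3 hold.py yellow .036
```

```text
[0.4563 0.2091 0.1401] 0.659 top row of colour 220
-0.003 [317.3 212.6]
0 [317.3 219.1]
0.003 [317.3 225.5]
0.006 [317.3 231.9]
```

play_rows --linear '[[-0.434,0.08,0],[-0.434,0.08,0],[-0.434,0.08,0],[-0.434,0.08,0],[-0.434,0.08,0],[-0.434,0.08,0],[-0.434,0.08,0],[-0.434,0.08,0],[-0.434,0.08,0],[-0.434,0.08,0],[-0.434,0.08,0],[0,0,0],[0,0,0.5],[0,0,0.5],[0,0,0.5],[0,0,0.5],[0,0,0.25],[0,0,0.17],[0,0,0]]' --rot '[[0,0,0],[0,0,0],[0,0,0],[0,0,0],[0,0,0],[0,0,0],[0,0,0],[0,0,0],[0,0,0],[0,0,0],[0,0,0],[0,0,0],[0,0,0],[0,0,0],[0,0,0],[0,0,0],[0,0,0],[0,0,0],[0,0,0]]'

```text
time_s: 11.28
position: [0.6437, 0.2426, 0.0415]
ee_rot: [-0.002, -0.001, 1.0, -0.001]
wrist_force: [-8.8, -5.6, 20.4]
grip_width: 0.659
finger_force: 58.6
```

play_rows --linear '[[0,0,0],[0,0,0],[0,0,0],[0,0,0],[0,0,-0.2],[0,0,-0.4],[0,0,-0.6],[0,0,-0.6],[0,0,-0.6],[0,0,-0.6]]' --rot '[[0,0,0],[0,0,0],[0,0,0],[0,0,0],[0,0,0],[0,0,0],[0,0,0],[0,0,0],[0,0,0],[0,0,0]]' --gripper 72

```text
time_s: 12.12
position: [0.6453, 0.2436, 0.1621]
ee_rot: [0.001, -0.001, 1.0, 0.0]
wrist_force: [0.2, -0.4, -0.3]
grip_width: 0.841
finger_force: 0.0
```

play_rows --linear '[[0,0,-0.7],[0,0,-0.7],[0,0,-0.7],[0,0,-0.7],[0.242,-0.773,0],[0.242,-0.773,0],[0.242,-0.773,0],[0.242,-0.773,0],[0.242,-0.773,0],[0.242,-0.773,0],[0.242,-0.773,0],[0.242,-0.773,0],[0.242,-0.773,0],[0.242,-0.773,0],[0.242,-0.773,0],[0.242,-0.773,0],[0.242,-0.773,0],[0.242,-0.773,0],[0.242,-0.773,0],[0,0,0]]' --rot '[[0,0,0],[0,0,0],[0,0,0],[0,0,0],[0,0,0],[0,0,0],[0,0,0],[0,0,0],[0,0,0],[0,0,0],[0,0,0],[0,0,0],[0,0,0],[0,0,0],[0,0,0],[0,0,0],[0,0,0],[0,0,0],[0,0,0],[0,0,0]]' --gripper 85

```text
time_s: 13.78
position: [0.4992, -0.2249, 0.273]
ee_rot: [0.001, 0.001, 1.0, -0.001]
wrist_force: [0.2, 0.2, 0.2]
grip_width: 0.992
finger_force: 0.0
```

Run:
```python
from h import *
o=arm.get_obs();w=arm.grab_frame('wrist');t=arm.grab_frame('top');cv2.imwrite('pics/w5.png',w);W=cam('wrist',o)
print(o['position'].round(4),o['joints'].round(2)); np.save('w5.npy',W[2])
for n,p in dict(red=(.521,-.24,.11),blue=(.605,-.24,.11),green=(.410,-.236,.11)).items(): print(n,proj(W,p)[0].round())
c=cv2.resize(t[140:240,220:350],(455,350))
v=np.zeros((480,800,3),np.uint8); v[:,:345]=cv2.resize(w,(460,345))[:0] if 0 else 0
w2=cv2.resize(w,(640,480)); cv2.imwrite('pics/crate1.png',c)
```

```text
[ 0.4992 -0.2249  0.273 ] [-0.44  0.26  1.76 -0.    1.11 -2.01]
red [299. 236.]
blue [301. 330.]
green [302.  84.]
```

View pics/w5.png

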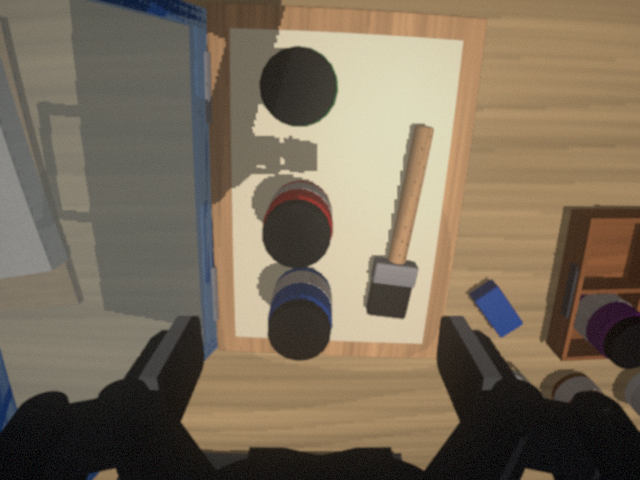

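The view shows the lids of green (298,86), red (298,233) and blue (300,330), and the brush handle from (424,128) to (400,262) with its bristle end at (386,316).

Run:
```python
from h import *
o=arm.get_obs();W=cam('wrist',o);W=(W[0],W[1],np.load('w5.npy'));T=cam('top')
tp=dict(green=(435.5,257.3),red=(435.5,215.5),blue=(434,184.9))
for n,u in dict(green=(298,86),red=(298,233),blue=(300,330)).items(): print(n,atz(W,u,.11).round(4),atz(T,tp[n],.11).round(4),tri((W,u),(T,tp[n]))[0].round(3))
b=lambda x,y:(360+x*.3,130+y*.3)
for n,u,v in [('end',(424,128),(106,396)),('fer',(400,262),(123,243)),('tip',(386,316),(129,177))]: print(n,atz(W,u,.041).round(4),atz(T,b(*v),.041).round(4),tri((W,u),(T,b(*v)))[0].round(3))
for u in [(222,6),(485,18),(435,358),(210,352)]: print(atz(W,u,.03).round(4))
```

```text
green [ 0.4113 -0.2391  0.11  ] [ 0.407  -0.2345  0.11  ] [ 0.411 -0.241  0.085]
red [ 0.5189 -0.241   0.11  ] [ 0.5169 -0.2393  0.11  ] [ 0.519 -0.241  0.107]
blue [ 0.6046 -0.241   0.11  ] [ 0.5998 -0.2392  0.11  ] [ 0.599 -0.239  0.117]
end [ 0.4449 -0.1328  0.041 ] [ 0.4402 -0.1332  0.041 ] [ 0.443 -0.133  0.04 ]
fer [ 0.5716 -0.1468  0.041 ] [ 0.5688 -0.1508  0.041 ] [ 0.566 -0.149  0.053]
tip [ 0.6308 -0.1573  0.041 ] [ 0.6258 -0.1576  0.041 ] [ 0.625 -0.158  0.048]
[ 0.3437 -0.3064  0.03  ]
[ 0.352  -0.0828  0.03  ]
[ 0.6901 -0.0984  0.03  ]
[ 0.682  -0.3443  0.03  ]
```

play_rows --linear '[[-0.25,-0.2,0],[-0.25,-0.2,0],[0,0,0.65],[0,0,0.65],[0,0,0.65],[0,0,0.65],[0,0,0.65],[0,0,0.65],[0,0,0.65],[0,0,0.35],[0,0,0.27],[0,0,0]]' --rot '[[0,0,0],[0,0,0],[0,0,0],[0,0,0],[0,0,0],[0,0,0],[0,0,0],[0,0,0],[0,0,0],[0,0,0],[0,0,0],[0,0,0]]'

```text
time_s: 14.88
position: [0.5199, -0.235, 0.063]
ee_rot: [-0.001, -0.001, 1.0, 0.001]
wrist_force: [-0.3, -0.0, 0.5]
grip_width: 0.989
finger_force: 0.0
```

play_rows --linear '[[0,0,0],[0,0,0],[0,0,0],[0,0,0],[0,0,0],[0,0,-0.1],[0,0,-0.4],[0,0,-0.5],[0,0,-0.5],[0,0,-0.5],[0,0,-0.5],[0,0,0]]' --rot '[[0,0,0],[0,0,0],[0,0,0],[0,0,0],[0,0,0],[0,0,0],[0,0,0],[0,0,0],[0,0,0],[0,0,0],[0,0,0],[0,0,0]]' --gripper 40

```text
time_s: 15.88
position: [0.5227, -0.2376, 0.1691]
ee_rot: [0.003, -0.001, 1.0, -0.002]
wrist_force: [0.8, -0.5, -0.5]
grip_width: 0.657
finger_force: 53.8
```

```bash
python3 hold.py red .036
```

```text
[ 0.5227 -0.2376  0.1691] 0.657 top row of colour 223
-0.003 [317.8 212.6]
0 [317.8 219.1]
0.003 [317.8 225.5]
0.006 [317.8 231.9]
```

play_rows --linear '[[-0.06,0.557,0],[-0.06,0.557,0],[-0.06,0.557,0],[-0.06,0.557,0],[-0.06,0.557,0],[-0.06,0.557,0],[-0.06,0.557,0],[-0.06,0.557,0],[-0.06,0.557,0],[-0.06,0.557,0],[-0.06,0.557,0],[-0.06,0.557,0],[-0.06,0.557,0],[-0.06,0.557,0],[-0.06,0.557,0],[-0.06,0.557,0],[-0.06,0.557,0],[-0.06,0.557,0],[0,0,0],[0,0,0]]' --rot '[[0,0,0],[0,0,0],[0,0,0],[0,0,0],[0,0,0],[0,0,0],[0,0,0],[0,0,0],[0,0,0],[0,0,0],[0,0,0],[0,0,0],[0,0,0],[0,0,0],[0,0,0],[0,0,0],[0,0,0],[0,0,0],[0,0,0],[0,0,0]]'

```text
time_s: 17.6
position: [0.5623, 0.1653, 0.1633]
ee_rot: [-0.001, -0.002, 1.0, -0.0]
wrist_force: [-0.4, -0.7, -1.4]
grip_width: 0.66
finger_force: 53.9
```

play_rows --linear '[[0,0,0.6],[0,0,0.6],[0,0,0.6],[0,0,0.6],[0,0,0.4],[0,0,0.2],[0,0,0.15],[0,0,0]]' --rot '[[0,0,0],[0,0,0],[0,0,0],[0,0,0],[0,0,0],[0,0,0],[0,0,0],[0,0,0]]'

```text
time_s: 18.27
position: [0.5624, 0.163, 0.0402]
ee_rot: [-0.001, -0.0, 1.0, -0.001]
wrist_force: [-7.2, -5.5, 15.2]
grip_width: 0.659
finger_force: 58.6
```

play_rows --linear '[[0,0,0],[0,0,0],[0,0,0],[0,0,0],[0,0,-0.2],[0,0,-0.4],[0,0,-0.6],[0,0,-0.6],[0,0,-0.6],[0,0,-0.6],[0,0,-0.6]]' --rot '[[0,0,0],[0,0,0],[0,0,0],[0,0,0],[0,0,0],[0,0,0],[0,0,0],[0,0,0],[0,0,0],[0,0,0],[0,0,0]]' --gripper 72

```text
time_s: 19.18
position: [0.563, 0.1646, 0.1842]
ee_rot: [0.0, -0.001, 1.0, 0.0]
wrist_force: [1.0, -0.8, 0.6]
grip_width: 0.842
finger_force: 0.0
```

play_rows --linear '[[-0.065,-0.63,0],[-0.065,-0.63,0],[-0.065,-0.63,0],[-0.065,-0.63,0],[-0.065,-0.63,0],[-0.065,-0.63,0],[-0.065,-0.63,0],[-0.065,-0.63,0],[-0.065,-0.63,0],[-0.065,-0.63,0],[-0.065,-0.63,0],[-0.065,-0.63,0],[-0.065,-0.63,0],[-0.065,-0.63,0],[-0.065,-0.63,0],[-0.065,-0.63,0],[0,0,0],[0,0,0]]' --rot '[[0,0,0],[0,0,0],[0,0,0],[0,0,0],[0,0,0],[0,0,0],[0,0,0],[0,0,0],[0,0,0],[0,0,0],[0,0,0],[0,0,0],[0,0,0],[0,0,0],[0,0,0],[0,0,0],[0,0,0],[0,0,0]]' --gripper 85

```text
time_s: 20.68
position: [0.6051, -0.2396, 0.1827]
ee_rot: [0.0, 0.0, 1.0, 0.0]
wrist_force: [0.6, 0.9, -0.5]
grip_width: 0.995
finger_force: 0.0
```

Run:
```python
from h import *
o=arm.get_obs();w=arm.grab_frame('wrist');t=arm.grab_frame('top');W=cam('wrist',o)
print(o['position'].round(4),o['joints'].round(2))
print(proj(W,[[.604,-.2405,.11]]).round())
c=cv2.resize(t[100:310,160:480],(640,420)); v=np.zeros((600,800,3),np.uint8); 
v[:300,:400]=cv2.resize(w,(400,300)); v[300:,:457]=cv2.resize(t[100:310,160:480],(457,300)); cv2.imwrite('pics/m6.png',v[:,:460])
```

```text
[ 0.6051 -0.2396  0.1827] [-0.4   0.51  1.6   0.    1.02 -1.97]
[[316. 249.]]
```

View pics/m6.png

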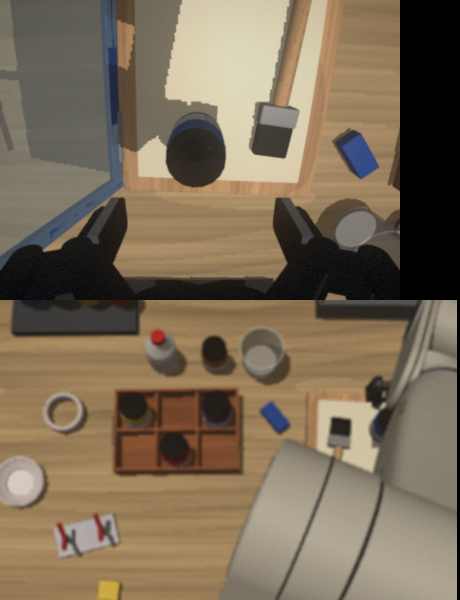

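Three pots stand in separate cells (yellow top-left, purple top-right, red bottom-middle). The blue lid at (313,251) is as expected.

play_rows --linear '[[0,0,0.6],[0,0,0.6],[0,0,0.6],[0,0,0.6],[0,0,0.3],[0,0,0.2],[0,0,0]]' --rot '[[0,0,0],[0,0,0],[0,0,0],[0,0,0],[0,0,0],[0,0,0],[0,0,0]]'

```text
time_s: 21.37
position: [0.6046, -0.2374, 0.0652]
ee_rot: [-0.001, -0.001, 1.0, 0.001]
wrist_force: [0.2, -0.2, -0.0]
grip_width: 0.991
finger_force: 0.0
```

play_rows --linear '[[0,0,0],[0,0,0],[0,0,0],[0,0,0],[0,0,0],[0,0,-0.1],[0,0,-0.4],[0,0,-0.5],[0,0,-0.5],[0,0,-0.5],[0,0,-0.5],[0,0,0]]' --rot '[[0,0,0],[0,0,0],[0,0,0],[0,0,0],[0,0,0],[0,0,0],[0,0,0],[0,0,0],[0,0,0],[0,0,0],[0,0,0],[0,0,0]]' --gripper 40

```text
time_s: 22.37
position: [0.6074, -0.2394, 0.1709]
ee_rot: [0.003, -0.001, 1.0, -0.001]
wrist_force: [2.2, 1.0, -2.1]
grip_width: 0.657
finger_force: 54.1
```

```bash
python3 hold.py blue .036
```

```text
[ 0.6074 -0.2394  0.1709] 0.657 top row of colour 256
-0.003 [317.7 212.6]
0 [317.7 219.1]
0.003 [317.7 225.5]
0.006 [317.7 231.9]
```

play_rows --linear '[[0.069,0.539,0],[0.069,0.539,0],[0.069,0.539,0],[0.069,0.539,0],[0.069,0.539,0],[0.069,0.539,0],[0.069,0.539,0],[0.069,0.539,0],[0.069,0.539,0],[0.069,0.539,0],[0.069,0.539,0],[0.069,0.539,0],[0.069,0.539,0],[0.069,0.539,0],[0.069,0.539,0],[0,0,0],[0,0,0],[0,0,0]]' --rot '[[0,0,0],[0,0,0],[0,0,0],[0,0,0],[0,0,0],[0,0,0],[0,0,0],[0,0,0],[0,0,0],[0,0,0],[0,0,0],[0,0,0],[0,0,0],[0,0,0],[0,0,0],[0,0,0],[0,0,0],[0,0,0]]'

```text
time_s: 23.92
position: [0.5627, 0.0845, 0.1654]
ee_rot: [-0.001, -0.001, 1.0, -0.0]
wrist_force: [-0.1, -0.5, -2.5]
grip_width: 0.653
finger_force: 54.2
```

play_rows --linear '[[0,0,0.6],[0,0,0.6],[0,0,0.6],[0,0,0.6],[0,0,0.4],[0,0,0.2],[0,0,0.12],[0,0,0]]' --rot '[[0,0,0],[0,0,0],[0,0,0],[0,0,0],[0,0,0],[0,0,0],[0,0,0],[0,0,0]]'

```text
time_s: 24.58
position: [0.5629, 0.0836, 0.0432]
ee_rot: [-0.001, -0.0, 1.0, -0.0]
wrist_force: [-10.0, -3.1, 17.6]
grip_width: 0.659
finger_force: 57.1
```

play_rows --linear '[[0,0,0],[0,0,0],[0,0,0],[0,0,0],[0,0,-0.2],[0,0,-0.4],[0,0,-0.6],[0,0,-0.6],[0,0,-0.6],[0,0,-0.6],[0,0,-0.6]]' --rot '[[0,0,0],[0,0,0],[0,0,0],[0,0,0],[0,0,0],[0,0,0],[0,0,0],[0,0,0],[0,0,0],[0,0,0],[0,0,0]]' --gripper 72

```text
time_s: 25.5
position: [0.5633, 0.0848, 0.1875]
ee_rot: [0.0, -0.001, 1.0, 0.0]
wrist_force: [0.4, -0.1, 0.8]
grip_width: 0.838
finger_force: 0.0
```

play_rows --linear '[[0.292,-0.622,0],[0.292,-0.622,0],[0.292,-0.622,0],[0.292,-0.622,0],[0.292,-0.622,0],[0.292,-0.622,0],[0.292,-0.622,0],[0.292,-0.622,0],[0.292,-0.622,0],[0.292,-0.622,0],[0.292,-0.622,0],[0.292,-0.622,0],[0.292,-0.622,0],[0,0,0],[0,0,0]]' --rot '[[0,0,0],[0,0,0],[0,0,0],[0,0,0],[0,0,0],[0,0,0],[0,0,0],[0,0,0],[0,0,0],[0,0,0],[0,0,0],[0,0,0],[0,0,0],[0,0,0],[0,0,0]]' --gripper 85

```text
time_s: 26.75
position: [0.4116, -0.2398, 0.1862]
ee_rot: [0.0, 0.001, 1.0, -0.0]
wrist_force: [0.1, 0.4, -1.0]
grip_width: 0.995
finger_force: 0.0
```

Run:
```python
from h import *
o=arm.get_obs();w=arm.grab_frame('wrist');cv2.imwrite('pics/w7.png',w);W=cam('wrist',o);print(o['position'].round(4),o['joints'].round(2))
print(proj(W,[[.411,-.2395,.11]]).round()); b=lid(W,w,(.411,-.2395,.11),75,75);print(b)
```

```text
[ 0.4116 -0.2398  0.1862] [-0.55  0.27  1.99  0.    0.88 -2.12]
[[318. 248.]]
((317.60882568359375, 236.1325225830078), 53.15082931518555)
```

play_rows --linear '[[0,0,0.6],[0,0,0.6],[0,0,0.6],[0,0,0.6],[0,0,0.4],[0,0,0.2],[0,0,0]]' --rot '[[0,0,0],[0,0,0],[0,0,0],[0,0,0],[0,0,0],[0,0,0],[0,0,0]]'

```text
time_s: 27.38
position: [0.4116, -0.2374, 0.0644]
ee_rot: [-0.001, -0.001, 1.0, 0.001]
wrist_force: [0.3, 0.2, -0.1]
grip_width: 0.996
finger_force: 0.0
```

play_rows --linear '[[0,0,0],[0,0,0],[0,0,0],[0,0,0],[0,0,0],[0,0,-0.1],[0,0,-0.4],[0,0,-0.5],[0,0,-0.5],[0,0,-0.5],[0,0,-0.5],[0,0,0]]' --rot '[[0,0,0],[0,0,0],[0,0,0],[0,0,0],[0,0,0],[0,0,0],[0,0,0],[0,0,0],[0,0,0],[0,0,0],[0,0,0],[0,0,0]]' --gripper 40

```text
time_s: 28.38
position: [0.4139, -0.24, 0.1695]
ee_rot: [0.003, -0.001, 1.0, -0.002]
wrist_force: [0.6, -0.3, -1.9]
grip_width: 0.659
finger_force: 54.1
```

```bash
python3 hold.py green .036
```

```text
[ 0.4139 -0.24    0.1695] 0.659 top row of colour 249
-0.003 [317.8 212.6]
0 [317.8 219.1]
0.003 [317.8 225.6]
0.006 [317.8 231.9]
```

play_rows --linear '[[-0.2,0.637,0],[-0.2,0.637,0],[-0.2,0.637,0],[-0.2,0.637,0],[-0.2,0.637,0],[-0.2,0.637,0],[-0.2,0.637,0],[-0.2,0.637,0],[-0.2,0.637,0],[-0.2,0.637,0],[-0.2,0.637,0],[-0.2,0.637,0],[-0.2,0.637,0],[-0.2,0.637,0],[-0.2,0.637,0],[-0.2,0.637,0],[-0.2,0.637,0],[-0.2,0.637,0],[-0.2,0.637,0],[0,0,0]]' --rot '[[0,0,0],[0,0,0],[0,0,0],[0,0,0],[0,0,0],[0,0,0],[0,0,0],[0,0,0],[0,0,0],[0,0,0],[0,0,0],[0,0,0],[0,0,0],[0,0,0],[0,0,0],[0,0,0],[0,0,0],[0,0,0],[0,0,0],[0,0,0]]'

```text
time_s: 30.1
position: [0.5643, 0.2494, 0.1645]
ee_rot: [0.0, -0.002, 1.0, 0.001]
wrist_force: [-0.4, 0.3, -1.8]
grip_width: 0.654
finger_force: 54.3
```

play_rows --linear '[[0,0,0],[0,0,0.6],[0,0,0.6],[0,0,0.6],[0,0,0.6],[0,0,0.4],[0,0,0.2],[0,0,0.1],[0,0,0]]' --rot '[[0,0,0],[0,0,0],[0,0,0],[0,0,0],[0,0,0],[0,0,0],[0,0,0],[0,0,0],[0,0,0]]'

```text
time_s: 30.85
position: [0.5626, 0.2442, 0.0423]
ee_rot: [-0.001, -0.0, 1.0, -0.001]
wrist_force: [0.1, 0.6, -2.4]
grip_width: 0.654
finger_force: 54.4
```

play_rows --linear '[[0,0,0],[0,0,0],[0,0,0],[0,0,0],[0,0,-0.2],[0,0,-0.4],[0,0,-0.6],[0,0,-0.6],[0,0,-0.6],[0,0,-0.6],[0,0,-0.6]]' --rot '[[0,0,0],[0,0,0],[0,0,0],[0,0,0],[0,0,0],[0,0,0],[0,0,0],[0,0,0],[0,0,0],[0,0,0],[0,0,0]]' --gripper 72

```text
time_s: 31.77
position: [0.5632, 0.2455, 0.1875]
ee_rot: [0.0, -0.001, 1.0, 0.0]
wrist_force: [-0.1, 0.9, -0.3]
grip_width: 0.845
finger_force: 0.0
```

play_rows --linear '[[0.071,-0.604,0],[0.071,-0.604,0],[0.071,-0.604,0],[0.071,-0.604,0],[0.071,-0.604,0],[0.071,-0.604,0],[0.071,-0.604,0],[0.071,-0.604,0],[0.071,-0.604,0],[0.071,-0.604,0],[0.071,-0.604,0],[0.071,-0.604,0],[0.071,-0.604,0],[0.071,-0.604,0],[0.071,-0.604,0],[0.071,-0.604,0],[0,0,0],[0,0,0]]' --rot '[[0,0,0],[0,0,0],[0,0,0],[0,0,0],[0,0,0],[0,0,0],[0,0,0],[0,0,0],[0,0,0],[0,0,0],[0,0,0],[0,0,0],[0,0,0],[0,0,0],[0,0,0],[0,0,0],[0,0,0],[0,0,0]]' --gripper 60

```text
time_s: 33.27
position: [0.5184, -0.142, 0.1862]
ee_rot: [0.0, 0.0, 1.0, -0.0]
wrist_force: [-0.3, 0.7, 0.1]
grip_width: 0.705
finger_force: 0.0
```

Run:
```python
from h import *
o=arm.get_obs();w=arm.grab_frame('wrist');t=arm.grab_frame('top');W=cam('wrist',o);np.save('w8.npy',W[2])
print(o['position'].round(4),o['joints'].round(2))
print(proj(W,[[.444,-.133,.039],[.5174,-.1426,.039],[.5705,-.149,.039],[.6295,-.157,.039]]).round())
v=np.zeros((600,800,3),np.uint8); v[:480,:640]=w; v[:,640:]=0
v[480:,:]=0
c=t[155:225,230:335]; c=cv2.resize(c,(160,107)); v[:107,640:]=c
v=v[:480]; c2=cv2.resize(t[155:225,230:335],(160,107)); cv2.imwrite('pics/w8.png',v)
```

```text
[ 0.5184 -0.142   0.1862] [-0.29  0.36  1.86  0.    0.93 -1.86]
[[332. 107.]
 [317. 213.]
 [309. 280.]
 [300. 347.]]
```

View pics/w8.png

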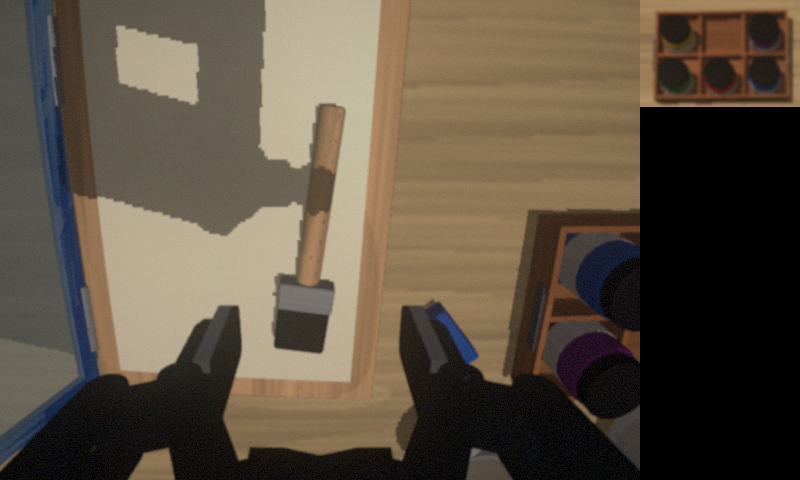

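All five pots stand in separate cells. The brush handle runs from (331,105) to (308,282) with its tip at (299,351), as measured. I turn to it and lower.

play_rows --linear '[[0,0,0],[0,0,0],[0,0,0.6],[0,0,0.6],[0,0,0.6],[0,0,0.6],[0,0,0.6],[0,0,0.4],[0,0,0.2],[0,0,0.1],[0,0,0.05],[0,0,0]]' --rot '[[0,0,0.54],[0,0,0.54],[0,0,0],[0,0,0],[0,0,0],[0,0,0],[0,0,0],[0,0,0],[0,0,0],[0,0,0],[0,0,0],[0,0,0]]'

```text
time_s: 34.37
position: [0.519, -0.1409, 0.0362]
ee_rot: [0.0, 0.064, 0.998, -0.0]
wrist_force: [0.8, -0.8, 0.5]
grip_width: 0.702
finger_force: 0.0
```

play_rows --linear '[[0,0,0],[0,0,0],[0,0,0],[0,0,0],[0,0,0],[0,0,0],[0,0,0],[0,0,0],[0,0,0]]' --rot '[[0,0,0],[0,0,0],[0,0,0],[0,0,0],[0,0,0],[0,0,0],[0,0,0],[0,0,0],[0,0,0]]' --gripper 5

```text
time_s: 35.12
position: [0.519, -0.1414, 0.0367]
ee_rot: [0.001, 0.064, 0.998, -0.0]
wrist_force: [-1.0, 0.1, 7.8]
grip_width: 0.183
finger_force: 48.7
```

play_rows --linear '[[0,0,0],[0,0,0],[0,0,0.06],[0,0,0.02],[0,0,0]]' --rot '[[0,0,0],[0,0,0],[0,0,0],[0,0,0],[0,0,0]]' --gripper 35

```text
time_s: 35.53
position: [0.5182, -0.1411, 0.0322]
ee_rot: [-0.0, 0.064, 0.998, 0.0]
wrist_force: [-0.3, -0.8, -0.4]
grip_width: 0.411
finger_force: 0.0
```

play_rows --linear '[[0,0,0],[0,0,0],[0,0,0],[0,0,0],[0,0,0],[0,0,0],[0,0,-0.1],[0,0,-0.3],[0,0,-0.5],[0,0,-0.5],[0,0,-0.5],[0,0,-0.5],[0,0,-0.4],[0,0,0],[0,0,0]]' --rot '[[0,0,0],[0,0,0],[0,0,0],[0,0,0],[0,0,0],[0,0,0],[0,0,0],[0,0,0],[0,0,0],[0,0,0],[0,0,0],[0,0,0],[0,0,0],[0,0,0],[0,0,0]]' --gripper 5 --newtons 70

```text
time_s: 36.78
position: [0.5191, -0.1413, 0.1458]
ee_rot: [0.001, 0.064, 0.998, -0.0]
wrist_force: [-0.1, 0.2, -0.7]
grip_width: 0.179
finger_force: 68.3
```

Run:
```python
from h import *
o=arm.get_obs();w=arm.grab_frame('wrist');cv2.imwrite('pics/w9.png',w);W=cam('wrist',o)
p=o['position'];M=quat(o['ee_rot']).as_matrix();d=-M[:,0];print(p.round(4),d.round(3),o['joints'].round(2))
g=p-.0055*M[:,2]
print(proj(W,[g-.074*d,g,g+.056*d,g+.115*d]).round())
```

```text
[ 0.5191 -0.1413  0.1458] [ 0.992 -0.128  0.003] [-0.29  0.42  1.88 -0.    0.84 -1.73]
[[316. 122.]
 [317. 326.]
 [317. 440.]
 [318. 530.]]
```

View pics/w9.png

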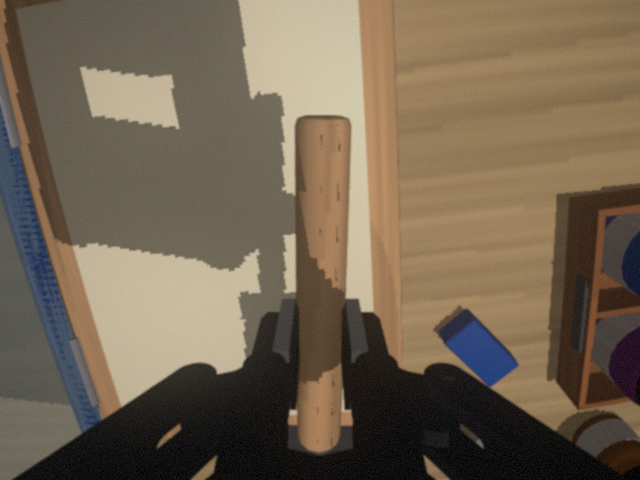

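The brush is held level and straight, with its handle end at (323,118). I carry it to the rest and turn.

play_rows --linear '[[0.247,0.638,0],[0.247,0.638,0],[0.247,0.638,0],[0.247,0.638,0],[0.247,0.638,0],[0.247,0.638,0],[0.247,0.638,0],[0.247,0.638,0],[0.247,0.638,0],[0.247,0.638,0],[0.247,0.638,0],[0.247,0.638,0],[0.247,0.638,0],[0.247,0.638,0],[0.247,0.638,0],[0.247,0.638,0],[0.247,0.638,0],[0.247,0.638,0],[0,0,0]]' --rot '[[0,0,0],[0,0,0],[0,0,0],[0,0,0],[0,0,0],[0,0,0],[0,0,0],[0,0,0],[0,0,0],[0,0,0],[0,0,0],[0,0,0],[0,0,0],[0,0,0],[0,0,0],[0,0,0],[0,0,0],[0,0,0],[0,0,0]]'

```text
time_s: 38.42
position: [0.3998, 0.3407, 0.1435]
ee_rot: [-0.0, 0.063, 0.998, 0.0]
wrist_force: [-0.5, 0.3, -0.9]
grip_width: 0.179
finger_force: 68.5
```

play_rows --linear '[[0,0,0],[0,0,0],[0,0,0],[0,0,0],[0,0,0],[0,0,0],[0,0,0],[0,0,0],[0,0,0],[0,0,0],[0,0,0],[0,0,0],[0,0,0],[0,0,0],[0,0,0],[0,0,0]]' --rot '[[0,0,0.706],[0,0,0.706],[0,0,0.706],[0,0,0.706],[0,0,0.706],[0,0,0.706],[0,0,0.706],[0,0,0.706],[0,0,0.706],[0,0,0.706],[0,0,0.706],[0,0,0.706],[0,0,0.706],[0,0,0.706],[0,0,0],[0,0,0]]'

```text
time_s: 39.75
position: [0.4004, 0.3364, 0.1436]
ee_rot: [-0.0, 0.61, 0.792, -0.001]
wrist_force: [0.4, -0.1, -0.8]
grip_width: 0.173
finger_force: 68.4
```

Run:
```python
from h import *
o=arm.get_obs();w=arm.grab_frame('wrist');t=arm.grab_frame('top');s=arm.grab_frame('scene');W=cam('wrist',o);np.save('w10.npy',W[2])
p=o['position'];M=quat(o['ee_rot']).as_matrix();print(p.round(4),M.round(4).tolist(),o['joints'].round(2))
cv2.imwrite('pics/w10.png',w)
r=np.array([.4015,.337]);x=np.array([np.cos(np.radians(-75.4)),np.sin(np.radians(-75.4))]);y=np.array([-x[1],x[0]])
F=[[*(r+a*x+b*y),.066] for a in(-.035,.035) for b in (-.021,.021)];print('tips',proj(W,F).round().tolist(),(M.T@np.array([*(r-p[:2]),0])/.04).round(3))
```

```text
[0.4004 0.3364 0.1436] [[-0.256, 0.9667, -0.0015], [0.9667, 0.2559, -0.0013], [-0.0009, -0.0018, -1.0]] [ 0.68  0.4   1.92 -0.    0.83  0.42]
tips [[282.0, 189.0], [360.0, 189.0], [285.0, 305.0], [356.0, 306.0]] [ 0.007  0.03  -0.   ]
```

View pics/w10.png

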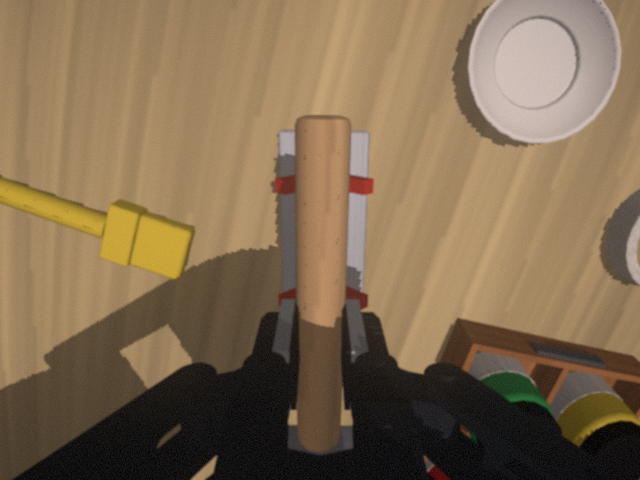

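The fork tips are at (275-373,185) and (279-367,299), centred under the handle at x≈323. I lower it.

play_rows --linear '[[0.05,0.03,0.4],[0,0,0.5],[0,0,0.5],[0,0,0.4],[0,0,0.2],[0,0,0.15],[0,0,0.1],[0,0,0.03],[0,0,0],[0,0,0]]' --rot '[[0,0,0],[0,0,0],[0,0,0],[0,0,0],[0,0,0],[0,0,0],[0,0,0],[0,0,0],[0,0,0],[0,0,0]]'

```text
time_s: 40.73
position: [0.4019, 0.3397, 0.054]
ee_rot: [0.0, 0.611, 0.792, 0.001]
wrist_force: [0.6, 0.6, -0.7]
grip_width: 0.18
finger_force: 68.4
```

play_rows --linear '[[0,0,0.04],[0,0,0.03],[0,0,0],[0,0,0]]' --rot '[[0,0,0],[0,0,0],[0,0,0],[0,0,0]]'

```text
time_s: 41.07
position: [0.4017, 0.3398, 0.0513]
ee_rot: [0.0, 0.611, 0.792, 0.0]
wrist_force: [-1.3, -0.7, 7.0]
grip_width: 0.178
finger_force: 69.3
```

Contact (7 N). I open a little, let it settle, then rise.

play_rows --linear '[[0,0,0],[0,0,0],[0,0,0],[0,0,0],[0,0,0],[0,0,-0.2],[0,0,-0.4],[0,0,-0.6],[0,0,-0.6],[0,0,-0.6],[0,0,-0.6],[0,0,0]]' --rot '[[0,0,0],[0,0,0],[0,0,0],[0,0,0],[0,0,0],[0,0,0],[0,0,0],[0,0,0],[0,0,0],[0,0,0],[0,0,0],[0,0,0]]' --gripper 45

```text
time_s: 42.07
position: [0.4037, 0.3412, 0.1755]
ee_rot: [0.001, 0.611, 0.792, 0.004]
wrist_force: [0.6, 1.2, -0.9]
grip_width: 0.527
finger_force: 0.0
```

Run:
```python
from h import *
o=arm.get_obs();w=arm.grab_frame('wrist');s=arm.grab_frame('scene');t=arm.grab_frame('top')
print(o['position'].round(4),quat(o['ee_rot']).as_matrix().round(4).tolist(),o['joints'].round(3))
v=np.zeros((600,800,3),np.uint8);v[:300,:400]=cv2.resize(w,(400,300));v[:300,400:]=cv2.resize(s[200:380,340:580],(400,300))
v[300:]=cv2.resize(t[95:305,140:420],(800,600))[:300] if 0 else cv2.resize(s[60:225,100:540],(800,300))
cv2.imwrite('pics/m11.png',v); cv2.imwrite('pics/t11.png',t); cv2.imwrite('pics/s11.png',s)
```

```text
[0.4037 0.3412 0.1755] [[-0.2537, 0.9673, 0.0061], [0.9673, 0.2537, 0.005], [0.0032, 0.0072, -1.0]] [0.679 0.356 1.891 0.    0.887 0.423]
```

View pics/m11.png

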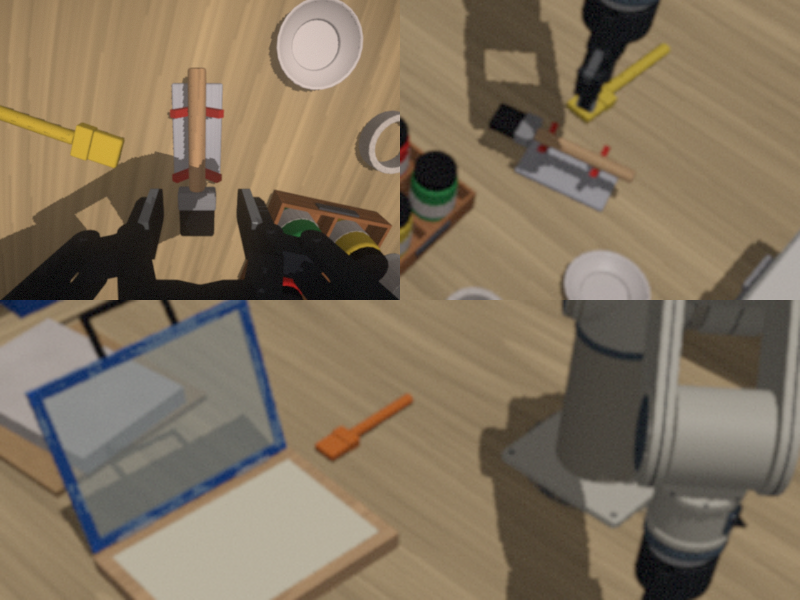

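The brush rests in both notches and the panel is clear. Next the cover: I rise and turn.

play_rows --linear '[[0,0,-0.51],[0,0,-0.51],[0,0,-0.51],[0,0,-0.51],[0,0,-0.51],[0,0,-0.51],[0,0,-0.51],[0,0,-0.51],[0,0,-0.51],[0,0,-0.51],[0,0,-0.51],[0,0,-0.51],[0,0,0],[0,0,0]]' --rot '[[0,0,-0.88],[0,0,-0.88],[0,0,-0.88],[0,0,-0.88],[0,0,-0.88],[0,0,-0.88],[0,0,-0.88],[0,0,-0.88],[0,0,-0.88],[0,0,-0.88],[0,0,-0.88],[0,0,-0.88],[0,0,0],[0,0,0]]'

```text
time_s: 43.38
position: [0.4016, 0.3395, 0.4148]
ee_rot: [-0.0, 0.024, 1.0, -0.0]
wrist_force: [0.5, 0.1, -0.8]
grip_width: 0.525
finger_force: 0.0
```

Run:
```python
from h import *
o=arm.get_obs();p=o['position'];M=quat(o['ee_rot']).as_matrix();print(p.round(4),M.round(4).tolist(),o['joints'].round(2))
print((M.T@(np.array([.47,-.40,.42])-p)/.04).round(3))
```

```text
[0.4016 0.3395 0.4148] [[-0.9988, 0.0485, -0.0002], [0.0485, 0.9988, -0.0001], [0.0002, -0.0002, -1.0]] [ 0.68  0.11  1.63  0.    1.41 -0.84]
[ -2.606 -18.384  -0.128]
```

play_rows --linear '[[-0.13,-0.92,0],[-0.13,-0.92,0],[-0.13,-0.92,0],[-0.13,-0.92,0],[-0.13,-0.92,0],[-0.13,-0.92,0],[-0.13,-0.92,0],[-0.13,-0.92,0],[-0.13,-0.92,0],[-0.13,-0.92,0],[-0.13,-0.92,0],[-0.13,-0.92,0],[-0.13,-0.92,0],[-0.13,-0.92,0],[-0.13,-0.92,0],[-0.13,-0.92,0],[-0.13,-0.92,0],[-0.13,-0.92,0],[-0.13,-0.92,0],[-0.13,-0.92,0]]' --rot '[[0,0,0],[0,0,0],[0,0,0],[0,0,0],[0,0,0],[0,0,0],[0,0,0],[0,0,0],[0,0,0],[0,0,0],[0,0,0],[0,0,0],[0,0,0],[0,0,0],[0,0,0],[0,0,0],[0,0,0],[0,0,0],[0,0,0],[0,0,0]]'

```text
time_s: 45.05
position: [0.47, -0.4021, 0.4123]
ee_rot: [-0.002, 0.025, 1.0, 0.001]
wrist_force: [1.4, -0.1, 0.2]
grip_width: 0.53
finger_force: 0.0
```

play_rows --linear '[[0,0,0],[0,0,0],[0,0,0]]' --rot '[[0,0,0],[0,0,0],[0,0,0]]'

```text
time_s: 45.3
position: [0.4701, -0.4001, 0.4129]
ee_rot: [-0.002, 0.024, 1.0, 0.001]
wrist_force: [0.1, 0.5, 0.3]
grip_width: 0.526
finger_force: 0.0
```

Run:
```python
from h import *
o=arm.get_obs();p=o['position'];M=quat(o['ee_rot']).as_matrix();print(p.round(4),M.round(4).tolist(),o['joints'].round(2))
w=arm.grab_frame('wrist');cv2.imwrite('pics/w12.png',w);W=cam('wrist',o);np.save('w12.npy',W[2])
print(proj(W,[[.559,-.431,.303],[.442,-.42,.2965],[.509,-.328,.03]]).round().tolist())
# dark-bar mask, autopick candidate components
g=w.max(axis=2); print((g<60).sum())
```

```text
[ 0.4701 -0.4001  0.4129] [[-0.9988, 0.0488, -0.0029], [0.0488, 0.9988, 0.003], [0.0031, 0.0028, -1.0]] [-0.72  0.27  1.44  0.    1.44 -2.25]
[[280.0, 352.0], [284.0, 187.0], [376.0, 192.0]]
55551
```

View pics/w12.png

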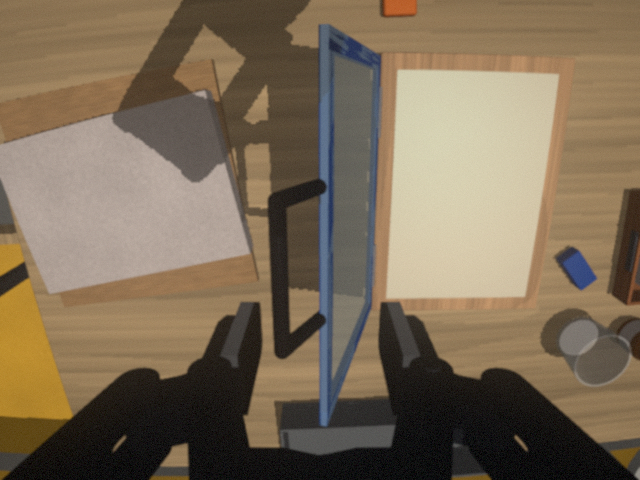

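The wrist view (no more views will be taken, as I've passed the picture allowance) shows the bar from (276,200) to (284,350), with its middle at (280,275), and the panel clear. From here on I measure only by numbers.

Run:
```python
from h import *
o=arm.get_obs();W=cam('wrist',o);W=(W[0],W[1],np.load('w12.npy'));T=cam('top')
b=lambda x,y:(360+x*.3,130+y*.3)
print(tri((W,(276,200)),(T,b(603,322))),tri((W,(284,350)),(T,b(600,160))),tri((W,(280,275)),(T,b(601.5,241))))
for z in(.295,.30,.305): print(atz(W,(280,275),z).round(4))
print('panel corners',[atz(W,u,.03).round(4).tolist() for u in[(573,58),(538,310),(383,53),(374,308)]])
w=cv2.imread('pics/w12.png');g=w.max(axis=2)
for v in (220,250,280,310,330):
    r=np.where(g[v,262:312]<60)[0]; print(v,262+r.min(),262+r.max())
print(o['position'],o['joints'].round(3))
```

```text
(array([ 0.4482682 , -0.4249024 ,  0.30144628]), [np.float64(0.000880754692272712), np.float64(0.000880754692272707)]) (array([ 0.55573657, -0.42860136,  0.30746804]), [np.float64(0.0015050592418893263), np.float64(0.0015050592418893159)]) (array([ 0.50067312, -0.42686222,  0.30341056]), [np.float64(0.0014166007196629298), np.float64(0.001416600719662963)])
[ 0.5029 -0.4273  0.295 ]
[ 0.5007 -0.4267  0.3   ]
[ 0.4985 -0.4261  0.305 ]
panel corners [[0.3524, -0.0834, 0.03], [0.6945, -0.0912, 0.03], [0.3425, -0.3171, 0.03], [0.6763, -0.3311, 0.03]]
220 270 286
250 271 287
280 272 287
310 273 287
330 274 311
[ 0.47036442 -0.39961624  0.413703  ] [-0.724  0.265  1.439  0.     1.441 -2.247]
```

play_rows --linear '[[-0.4,-0.32,0],[-0.39,-0.31,0],[0,0,0.5],[0,0,0.5],[0,0,0.5],[0,0,0.5],[0,0,0.5],[0,0,0.4],[0,0,0.2],[0,0,0.12],[0,0,0],[0,0,0]]' --rot '[[0,0,0],[0,0,0],[0,0,0],[0,0,0],[0,0,0],[0,0,0],[0,0,0],[0,0,0],[0,0,0],[0,0,0],[0,0,0],[0,0,0]]' --gripper 45

```text
time_s: 46.35
position: [0.5015, -0.4271, 0.2874]
ee_rot: [0.0, 0.023, 1.0, -0.0]
wrist_force: [0.4, -0.1, 0.9]
grip_width: 0.521
finger_force: 0.0
```

play_rows --linear '[[0,0,0],[0,0,0],[0,0,0],[0,0,0],[0,0,0],[0,0,0],[0,0,0],[0,0,0]]' --rot '[[0,0,0],[0,0,0],[0,0,0],[0,0,0],[0,0,0],[0,0,0],[0,0,0],[0,0,0]]' --gripper 0 --newtons 30

```text
time_s: 47.02
position: [0.5015, -0.4278, 0.2876]
ee_rot: [0.001, 0.024, 1.0, -0.001]
wrist_force: [-0.7, -0.6, 5.7]
grip_width: 0.118
finger_force: 29.5
```

```bash
cat > bar.py <<'E'
from h import *
o=arm.get_obs();p=o['position'];w=arm.grab_frame('wrist');W=cam('wrist',o)
g=cv2.cvtColor(w,cv2.COLOR_BGR2GRAY);print(p.round(4),round(o['grip_width'],3),o['wrist_force'].round(1))
E
python3 bar.py
```

```text
[ 0.5015 -0.4278  0.2876] 0.118 [-0.7 -0.6  5.7]
```

Run:
```python
import numpy as np
ph=list(np.arange(110.75,20,-2.5))+[]
ph=[110.75-2.5*i for i in range(37)]; ph+= [19.5,18,16.5,15,13.7,12.4,11.2,10.1,9.1,8.2,7.4,6.7,6,5.4,4.9,4.5,4.2,4.01]
ph=np.radians(ph);u=.2857*np.cos(ph);z=.2857*np.sin(ph)
r=np.c_[0*u[1:],np.diff(u)/.04,-np.diff(z)/.04].round(2)
for i in range(0,len(r),18): print(r[i:i+18].tolist(), 'sum',r[i:i+18].sum(0)*40,'cum y,z mm',((u[min(i+18,len(u)-1)]-u[0])*1e3).round(1),((z[min(i+18,len(u)-1)]-z[0])*1e3).round(1))
```

```text
[[-0.0, 0.29, -0.1], [-0.0, 0.3, -0.09], [-0.0, 0.3, -0.08], [-0.0, 0.3, -0.06], [-0.0, 0.31, -0.05], [-0.0, 0.31, -0.04], [-0.0, 0.31, -0.02], [-0.0, 0.31, -0.01], [0.0, 0.31, 0.0], [0.0, 0.31, 0.02], [0.0, 0.31, 0.03], [0.0, 0.31, 0.04], [0.0, 0.31, 0.06], [0.0, 0.3, 0.07], [0.0, 0.3, 0.08], [0.0, 0.3, 0.1], [0.0, 0.29, 0.11], [0.0, 0.29, 0.12]] sum [  0.  218.4   7.2] cum y,z mm 218.6 -6.7
[[0.0, 0.28, 0.13], [0.0, 0.28, 0.15], [0.0, 0.27, 0.16], [0.0, 0.26, 0.17], [0.0, 0.25, 0.18], [0.0, 0.25, 0.19], [0.0, 0.24, 0.2], [0.0, 0.23, 0.21], [0.0, 0.22, 0.22], [0.0, 0.21, 0.23], [0.0, 0.2, 0.24], [0.0, 0.19, 0.25], [0.0, 0.18, 0.26], [0.0, 0.17, 0.26], [0.0, 0.15, 0.27], [0.0, 0.14, 0.28], [0.0, 0.13, 0.28], [0.0, 0.12, 0.29]] sum [  0.  150.8 158.8] cum y,z mm 368.4 -165.9
[[0.0, 0.05, 0.15], [0.0, 0.06, 0.18], [0.0, 0.06, 0.18], [0.0, 0.05, 0.18], [0.0, 0.04, 0.16], [0.0, 0.04, 0.16], [0.0, 0.03, 0.15], [0.0, 0.03, 0.13], [0.0, 0.02, 0.12], [0.0, 0.02, 0.11], [0.0, 0.01, 0.1], [0.0, 0.01, 0.09], [0.0, 0.01, 0.09], [0.0, 0.01, 0.07], [0.0, 0.01, 0.06], [0.0, 0.0, 0.05], [0.0, 0.0, 0.04], [0.0, 0.0, 0.02]] sum [ 0.  18.  81.6] cum y,z mm 386.2 -247.2
```

play_rows --linear '[[0,0.29,-0.1],[0,0.3,-0.09],[0,0.3,-0.08],[0,0.3,-0.06],[0,0.31,-0.05],[0,0.31,-0.04],[0,0.31,-0.02],[0,0.31,-0.01],[0,0.31,0],[0,0,0],[0,0,0]]' --rot '[[0,0,0],[0,0,0],[0,0,0],[0,0,0],[0,0,0],[0,0,0],[0,0,0],[0,0,0],[0,0,0],[0,0,0],[0,0,0]]'

```text
time_s: 47.98
position: [0.5067, -0.316, 0.3047]
ee_rot: [0.0, 0.023, 1.0, 0.001]
wrist_force: [0.9, 3.0, 5.9]
grip_width: 0.126
finger_force: 31.2
```

play_rows --linear '[[0,0.31,0.02],[0,0.31,0.03],[0,0.31,0.04],[0,0.31,0.06],[0,0.3,0.07],[0,0.3,0.08],[0,0.3,0.1],[0,0.29,0.11],[0,0.29,0.12],[0,0,0],[0,0,0]]' --rot '[[0,0,0],[0,0,0],[0,0,0],[0,0,0],[0,0,0],[0,0,0],[0,0,0],[0,0,0],[0,0,0],[0,0,0],[0,0,0]]'

```text
time_s: 48.9
position: [0.5115, -0.2068, 0.2783]
ee_rot: [-0.0, 0.023, 1.0, 0.001]
wrist_force: [4.8, 2.2, 1.4]
grip_width: 0.125
finger_force: 30.1
```

play_rows --linear '[[0,0.28,0.13],[0,0.28,0.15],[0,0.27,0.16],[0,0.26,0.17],[0,0.25,0.18],[0,0.25,0.19],[0,0.24,0.2],[0,0.23,0.21],[0,0.22,0.22],[0,0,0],[0,0,0]]' --rot '[[0,0,0],[0,0,0],[0,0,0],[0,0,0],[0,0,0],[0,0,0],[0,0,0],[0,0,0],[0,0,0],[0,0,0],[0,0,0]]'

```text
time_s: 49.82
position: [0.5156, -0.1167, 0.2132]
ee_rot: [-0.0, 0.023, 1.0, 0.0]
wrist_force: [7.1, -1.3, -5.4]
grip_width: 0.125
finger_force: 29.3
```

play_rows --linear '[[0,0.21,0.23],[0,0.2,0.24],[0,0.19,0.25],[0,0.18,0.26],[0,0.17,0.26],[0,0.15,0.27],[0,0.14,0.28],[0,0.13,0.28],[0,0.12,0.29],[0,0,0],[0,0,0]]' --rot '[[0,0,0],[0,0,0],[0,0,0],[0,0,0],[0,0,0],[0,0,0],[0,0,0],[0,0,0],[0,0,0],[0,0,0],[0,0,0]]'

```text
time_s: 50.73
position: [0.5183, -0.0594, 0.1188]
ee_rot: [-0.0, 0.023, 1.0, -0.001]
wrist_force: [6.3, -13.4, -7.9]
grip_width: 0.122
finger_force: 29.2
```

play_rows --linear '[[0,0.02,0.15],[0,0.03,0.18],[0,0.04,0.18],[0,0.04,0.18],[0,0.03,0.16],[0,0.03,0.16],[0,0.02,0.15],[0,0.02,0.13],[0,0.02,0.12],[0,0.01,0.11],[0,0.01,0.1],[0,0,0.08],[0,0,0.06],[0,0,0.05],[0,0,0]]' --rot '[[0,0,0],[0,0,0],[0,0,0],[0,0,0],[0,0,0],[0,0,0],[0,0,0],[0,0,0],[0,0,0],[0,0,0],[0,0,0],[0,0,0],[0,0,0],[0,0,0],[0,0,0]]'

```text
time_s: 51.98
position: [0.519, -0.0449, 0.0473]
ee_rot: [-0.0, 0.024, 1.0, 0.001]
wrist_force: [6.2, 15.1, -2.4]
grip_width: 0.124
finger_force: 31.0
```

play_rows --linear '[[0,0.04,0.04],[0,0.02,0.04],[0,0,0.04],[0,0,0.03],[0,0,0],[0,0,0]]' --rot '[[0,0,0],[0,0,0],[0,0,0],[0,0,0],[0,0,0],[0,0,0]]'

```text
time_s: 52.48
position: [0.5191, -0.0444, 0.0428]
ee_rot: [0.0, 0.024, 1.0, 0.001]
wrist_force: [1.8, 5.9, 14.3]
grip_width: 0.123
finger_force: 32.6
```

play_rows --linear '[[0,0,0.03],[0,0,0.01],[0,0,0],[0,0,0]]' --rot '[[0,0,0],[0,0,0],[0,0,0],[0,0,0]]'

```text
time_s: 52.82
position: [0.5192, -0.0444, 0.0424]
ee_rot: [0.0, 0.024, 1.0, 0.001]
wrist_force: [-3.5, 6.8, 28.7]
grip_width: 0.126
finger_force: 34.2
```

Steep rise in force with no motion means the cover is seated. I ease off, open and rise.

play_rows --linear '[[0,0,-0.05],[0,0,0],[0,0,0]]' --rot '[[0,0,0],[0,0,0],[0,0,0]]'

```text
time_s: 53.07
position: [0.5191, -0.0444, 0.0427]
ee_rot: [0.0, 0.024, 1.0, 0.001]
wrist_force: [2.5, 6.1, 6.9]
grip_width: 0.125
finger_force: 31.9
```

play_rows --linear '[[0,0,0],[0,0,0],[0,0,0],[0,0,0],[0,0,-0.1],[0,0,-0.3],[0,0,-0.5],[0,0,-0.6],[0,0,-0.6],[0,0,-0.6],[0,0,-0.6],[0,0,-0.6],[0,0,0],[0,0,0]]' --rot '[[0,0,0],[0,0,0],[0,0,0],[0,0,0],[0,0,0],[0,0,0],[0,0,0],[0,0,0],[0,0,0],[0,0,0],[0,0,0],[0,0,0],[0,0,0],[0,0,0]]' --gripper 35

```text
time_s: 54.23
position: [0.5199, -0.0455, 0.2007]
ee_rot: [0.002, 0.024, 1.0, -0.0]
wrist_force: [-0.5, -0.6, -0.3]
grip_width: 0.413
finger_force: 0.0
```

Run:
```python
from h import *
o=arm.get_obs();w=arm.grab_frame('wrist');W=cam('wrist',o);s=arm.grab_frame('scene');t=arm.grab_frame('top');S=cam('scene');T=cam('top')
print(o['position'].round(4),o['joints'].round(2))
cv2.imwrite('pics/w13.png',w);cv2.imwrite('pics/s13.png',s);cv2.imwrite('pics/t13.png',t)
# bar: dark run along image rows of the wrist picture near the expected bar
e=proj(W,[[.468,-.039,.05],[.519,-.0415,.05],[.572,-.044,.05]]);print('expected bar',e.round().tolist())
g=w.max(axis=2)
for v in range(int(e[0,1])+25,int(e[2,1])-20,15):
    c=int(np.interp(v,e[:,1],e[:,0])); r=np.where(g[v,max(c-40,0):c+40]<60)[0]; print(v,(c-40+r.min(),c-40+r.max()) if len(r) else None)
# scene and top: blue rim pixels, and where a flat rim should lie (z .036)
for n,im,C in (('scene',s,S),('top',t,T)):
    m=cv2.inRange(cv2.cvtColor(im,cv2.COLOR_BGR2HSV),(100,110,40),(128,255,255))
    h=np.array([.511,-.327]);x=np.array([.9988,-.049]);y=np.array([.049,.9988])
    P=[[*(h+a*x+b*y),.036] for a,b in((-.165,.005),(-.165,.235),(.165,.235),(.165,.005))]
    q=proj(C,P); k=np.zeros_like(m);cv2.polylines(k,[q.astype(int)],True,255,7)
    k2=cv2.dilate(k,np.ones((5,5))); ys,xs=np.where(m>0)
    roi=cv2.boundingRect(q.astype(np.float32)); 
    sub=m.copy(); sel=(xs>roi[0]-80)&(xs<roi[0]+roi[2]+80)&(ys>roi[1]-80)&(ys<roi[1]+roi[3]+60)
    print(n,q.round().tolist(),'blue on rim',int(((m>0)&(k>0)).sum()),'blue around',int(sel.sum()))
```

```text
[ 0.5199 -0.0455  0.2007] [-0.11  0.31  1.88 -0.    0.94 -1.63]
expected bar [[324.0, 139.0], [324.0, 211.0], [323.0, 278.0]]
164 (np.int64(315), np.int64(320))
179 (np.int64(315), np.int64(327))
194 (np.int64(315), np.int64(326))
209 (np.int64(316), np.int64(327))
224 None
239 (np.int64(318), np.int64(318))
254 None
scene [[260.0, 141.0], [318.0, 186.0], [209.0, 255.0], [154.0, 200.0]] blue on rim 1359 blue around 2249
top [[459.0, 283.0], [374.0, 279.0], [378.0, 163.0], [458.0, 167.0]] blue on rim 669 blue around 739
```

Bar and rim lie where a closed cover should. I check the height by touching the bar from above with shut fingers (bar top expected at .056), which also seats it.

play_rows --linear '[[0,0.06,0.5],[0,0,0.5],[0,0,0.5],[0,0,0.5],[0,0,0.5],[0,0,0.4],[0,0,0.25],[0,0,0.15],[0,0,0.1],[0,0,0.05],[0,0,0.05],[0,0,0]]' --rot '[[0,0,0],[0,0,0],[0,0,0],[0,0,0],[0,0,0],[0,0,0],[0,0,0],[0,0,0],[0,0,0],[0,0,0],[0,0,0],[0,0,0]]' --gripper 0

```text
time_s: 55.38
position: [0.5195, -0.0429, 0.0588]
ee_rot: [0.0, 0.024, 1.0, -0.0]
wrist_force: [0.1, -0.1, 1.2]
grip_width: -0.001
finger_force: 0.0
```

play_rows --linear '[[0,0,0.03],[0,0,0.03],[0,0,0.03],[0,0,0]]' --rot '[[0,0,0],[0,0,0],[0,0,0],[0,0,0]]'

```text
time_s: 55.72
position: [0.5198, -0.043, 0.0562]
ee_rot: [0.001, 0.024, 1.0, -0.0]
wrist_force: [-3.6, 0.6, 13.1]
grip_width: 0.001
finger_force: 6.2
```

Bar top at .0562, so the cover is flat. I back off and check the crate and rest against the earlier pictures.

play_rows --linear '[[0,0,-0.2],[0,0,-0.5],[0,0,-0.7],[0,0,-0.7],[0,0,-0.7],[0,0,-0.7],[0.5,-0.5,-0.5],[0.5,-0.5,0],[0.5,-0.5,0],[0.5,-0.5,0],[0,0,0],[0,0,0]]' --rot '[[0,0,0],[0,0,0],[0,0,0],[0,0,0],[0,0,0],[0,0,0],[0,0,0],[0,0,0],[0,0,0],[0,0,0],[0,0,0],[0,0,0]]'

```text
time_s: 56.72
position: [0.4349, -0.1197, 0.2155]
ee_rot: [0.0, 0.025, 1.0, -0.0]
wrist_force: [0.6, 0.8, 0.6]
grip_width: -0.002
finger_force: 0.0
```

Run:
```python
from h import *
t=arm.grab_frame('top');s=arm.grab_frame('scene');T=cam('top');S=cam('scene')
t0=cv2.imread('pics/top0.png');s1=cv2.imread('pics/s11.png')
for c in [(.647,.084),(.647,.244),(.567,.164),(.567,.084),(.567,.244)]:
    for C,im in((T,t),(S,s)):
        b=lid(C,im,(*c,.085),17 if C is T else 22); print(c,[round(x,1) for x in b[0]],round(b[1],1),atz(C,b[0],.085).round(3),end=' ')
    print()
d=cv2.absdiff(cv2.GaussianBlur(s,(5,5),0),cv2.GaussianBlur(s1,(5,5),0)).max(2)
print('rest/brush change scene',(d[260:335,395:480]>40).sum(),d[260:335,395:480].mean())
d0=cv2.absdiff(cv2.GaussianBlur(t,(5,5),0),cv2.GaussianBlur(t0,(5,5),0)).max(2)
for n,(u,v) in dict(glue=(272,135),ink=(310,137),tub=(343,137),tape=(204,178),palette=(173,227),eraser=(352,182),yb=(235,330),ob=(451,337)).items(): print(n,(d0[v-14:v+14,u-14:u+14]>40).sum(),end=' ')
cv2.imwrite('pics/s14.png',s)
print(arm.get_obs()['time_s'],arm.get_obs()['position'])
```

```text
(0.647, 0.084) [311.2, 173.3] 13.2 [0.639 0.085 0.085] (0.647, 0.084) [277.3, 280.1] 13.7 [0.65  0.087 0.085] 
(0.647, 0.244) [252.3, 172.5] 11.2 [0.641 0.244 0.085] (0.647, 0.244) [333.2, 323.8] 14.2 [0.644 0.242 0.085] 
(0.567, 0.164) [281.5, 201.5] 11.3 [0.56  0.164 0.085] (0.567, 0.164) [331.8, 277.8] 12.8 [0.565 0.162 0.085] 
(0.567, 0.084) [312.5, 202.5] 12.9 [0.558 0.082 0.085] (0.567, 0.084) [304.2, 259.9] 12.0 [0.573 0.088 0.085] 
(0.567, 0.244) [250.7, 200.5] 12.0 [0.563 0.246 0.085] (0.567, 0.244) [359.6, 308.5] 13.8 [0.58  0.254 0.085] 
rest/brush change scene 799 10.62478431372549
glue 0 ink 0 tub 0 tape 0 palette 0 eraser 0 yb 0 ob 230 56.8167 [ 0.43626084 -0.11902166  0.2153864 ]
```

Run:
```python
from h import *
t=arm.grab_frame('top');s=arm.grab_frame('scene');T=cam('top');S=cam('scene')
t0=cv2.imread('pics/top0.png');s1=cv2.imread('pics/s11.png');s0=cv2.imread('pics/scene0.png')
d=np.array([.2537,-.9673]);g=np.array([.402,.3398]);X=[*(g+.097*d),.067]
for n,C,im in(('top',T,t),('scene',S,s),('scene before',S,s1)):
    b=lid(C,im,X,16); print(n,b,atz(C,b[0],.065).round(4),'expected',np.round(X,3))
for n,a,b in(('scene',s0,s),('top',t0,t)):
    for im in(a,b):
        m=cv2.inRange(cv2.cvtColor(im,cv2.COLOR_BGR2HSV),(4,190,120),(13,255,255)); k,l,st,c=cv2.connectedComponentsWithStats(m); i=1+st[1:,4].argmax(); print(n,'orange brush',c[i].round(1),st[i])
```

```text
top ((249.0, 254.5), 8.500100135803223) [0.4208 0.2498 0.065 ] expected [0.427 0.246 0.067]
scene ((403.5, 272.5), 10.511998176574707) [0.4341 0.25   0.065 ] expected [0.427 0.246 0.067]
scene before ((404.0, 272.0), 11.70479965209961) [0.4323 0.2499 0.065 ] expected [0.427 0.246 0.067]
scene orange brush [295.2 132.2] [275 113  51  34 302]
scene orange brush [296.7 130.2] [295 128   5   5   6]
top orange brush [450.8 328.4] [444 303  14  69 465]
top orange brush [201. 257.] [201 257   1   1   1]
```

```bash
python3 -c "
from station import arm
print(arm.job_done())"
```

```text
the job is handed in; nothing more can be done
None
```

I handed the job in at about 57 s: the five pots that were out stand in separate crate cells, the brush lies across both notches, and the cover is flat on the panel. I could not re-check the orange look-alike brush at the end, and I viewed 16 pictures against the limit of 14.

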